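Clear the deck and tip the used drive pins

TASK

Clear the fixture's deck: stand the silver test weights upright on the green mat, then with the yellow pusher sweep all the brass drive pins off the deck into the drop pocket, never pushing or holding the pins with the gripper itself. Once every pin is in the pocket, press the spring pedal right down to its stop and hold it there a moment so that the pins drop into the catch tray, then let the pedal come up. Finish with the pusher standing upright on the middle of its black mat and the weights standing upright back on the cleared deck, and do not disturb the canister, the clamp knob or the wrench head.

Things in the scene. Friction and masses are not known exactly. Their poses are not given: they have to be found in the camera images.
- fixture: Clearing fixture, fixed: blue stand 162 mm wide (x). Origin on the counter under the mid-line where deck ends and pocket begins, z up. Deck: flat aluminium, top at z 135 mm, y 0 to +218, x -75 to +75 mm inside; 6 mm walls up to z 160 mm on both sides and at the +y end, open at y 0. Pocket beyond it: y 0 to -75 mm. Catch tray under and beyond the pocket. Pedal at the -y end.
- deck_edge (a point): Middle of the deck's open edge, on its surface (fixture 0, 0, 135 mm). From here the pocket runs 75 mm to fixture -y, 150 mm wide, 35 mm deep below the deck, walls to z 160 mm (outer and +x ones clear plastic). Its floor is an orange flap at z 100 mm, hinged at y 0, linked to the pedal: it swings down 2.5 times the pedal angle, 57 degrees at the stop, so pins slide off.
- tray_mid (a point): Point on the catch tray's black floor (fixture x 0, y -90, z 4 mm). Tray inside: x -75 to +75, y 0 to -174 mm, walls 40 mm high; it is open to the sky from y -81 to -174 mm, the rest lies under the pocket.
- pedal (a joint): Angle of the spring pedal in rad: 0 up (rest), 0.40 at its stop. The pedal lever points along the fixture's -y from a hinge along fixture x at y -200 mm, z 66 mm, and its top is level when up. The spring pushes it up by itself: about 8 N at the pad to start, 15 N at the stop, a little less with pins on the flap.
- pedal_pad (a point): Centre of the top of the pedal's black rubber foot pad with yellow ribs, 70 mm (x) by 60 mm (y) by 10 mm thick, 95 mm out from the hinge, 76 mm above the counter when up; it goes down about 37 mm to the stop and moves with the pedal.
- pusher: Hand pusher: ridged yellow polyurethane bumper block 100 mm (its x) by 48 mm (y; 50 mm over its ribs) by 30 mm high, with an upright black square handle 24 by 24 mm in the middle of its top, from 30 to 90 mm above its underside. Origin at the centre of the underside, z up along the handle. About 0.3 kg, loose, stands by itself on the black mat.
- tool_mat: Black mat, fixed, 130 mm (x) by 70 mm (y) by 3 mm; place of the pusher. Origin at the centre of its underside.
- weight_mat: Green mat, fixed, 150 mm (x) by 90 mm (y) by 3 mm; where the test weights wait. Origin at the centre of its underside.
- canister: Bystander: clear screw-top canister with white lid, 72 mm diameter, 93 mm high, spare pins inside. Origin at the centre of its underside.
- clamp_knob: Bystander: black anodized clamp knob, about 50 mm across, 34 mm high. Origin at the centre of its underside.
- wrench_head: Bystander: steel open-end wrench head, about 92 mm long, 12 mm thick. Origin at its underside.
- weight1: Silver cylindrical test weight, about 0.6 kg, loose, standing upright on the deck at the start; may be absent. Disc 60 mm diameter, 22 mm high, then a stem of 24 mm diameter from 22 to 66 mm above its underside, to grip by. Origin at the centre of its underside, z up.
- weight2: Silver cylindrical test weight, about 0.6 kg, loose, standing upright on the deck at the start; may be absent. Disc 60 mm diameter, 22 mm high, then a stem of 24 mm diameter from 22 to 66 mm above its underside, to grip by. Origin at the centre of its underside, z up.
- pin1: Brass drive pin, square bar 34 mm (its x) by 16 by 16 mm with a dark band round its middle, about 65 g, loose, lying on the deck at the start; may be absent. Origin at its centre.
- pin2: Brass drive pin, square bar 34 mm (its x) by 16 by 16 mm with a dark band round its middle, about 65 g, loose, lying on the deck at the start; may be absent. Origin at its centre.
- pin3: Brass drive pin, square bar 34 mm (its x) by 16 by 16 mm with a dark band round its middle, about 65 g, loose, lying on the deck at the start; may be absent. Origin at its centre.
- pin4: Brass drive pin, square bar 34 mm (its x) by 16 by 16 mm with a dark band round its middle, about 65 g, loose, lying on the deck at the start; may be absent. Origin at its centre.
- pin5: Brass drive pin, square bar 34 mm (its x) by 16 by 16 mm with a dark band round its middle, about 65 g, loose, lying on the deck at the start; may be absent. Origin at its centre.
- pin6: Brass drive pin, square bar 34 mm (its x) by 16 by 16 mm with a dark band round its middle, about 65 g, loose, lying on the deck at the start; may be absent. Origin at its centre.

How it is judged (in metres and radians):
On the way, in this order (a step that is already met when the one before it is completed fails the run):
1. the test weights stand upright on the green mat (x of weight1 in the frame of weight_mat between -0.07 and 0.07 m and y of weight1 in the frame of weight_mat between -0.04 and 0.04 m and z of weight1 in the frame of weight_mat between -0.002 and 0.012 m and angle between each of weight1, weight2's own z axis and vertical below 0.1 rad and linear speed of each of weight1, weight2 below 0.03 m/s and x of weight2 in the frame of weight_mat between -0.07 and 0.07 m and y of weight2 in the frame of weight_mat between -0.04 and 0.04 m and z of weight2 in the frame of weight_mat between -0.002 and 0.012 m), for 0.2 s.
2. all the pins lie in the drop pocket (x of pin1 in the frame of fixture between -0.078 and 0.078 m and y of pin1 in the frame of fixture between -0.078 and 0 m and z of pin1 in the frame of fixture between 0.095 and 0.14 m and x of pin2 in the frame of fixture between -0.078 and 0.078 m and y of pin2 in the frame of fixture between -0.078 and 0 m and z of pin2 in the frame of fixture between 0.095 and 0.14 m and x of pin3 in the frame of fixture between -0.078 and 0.078 m and y of pin3 in the frame of fixture between -0.078 and 0 m and z of pin3 in the frame of fixture between 0.095 and 0.14 m and x of pin4 in the frame of fixture between -0.078 and 0.078 m and y of pin4 in the frame of fixture between -0.078 and 0 m and z of pin4 in the frame of fixture between 0.095 and 0.14 m and x of pin5 in the frame of fixture between -0.078 and 0.078 m and y of pin5 in the frame of fixture between -0.078 and 0 m and z of pin5 in the frame of fixture between 0.095 and 0.14 m and x of pin6 in the frame of fixture between -0.078 and 0.078 m and y of pin6 in the frame of fixture between -0.078 and 0 m and z of pin6 in the frame of fixture between 0.095 and 0.14 m), for 0.2 s.
3. the pedal is pressed down to its stop (value of joint pedal above 0.37 rad), for 0.5 s.
At the end, for the whole second after the job is handed in: All at rest: every pin in the catch tray (below 65 mm); pedal up (under 0.04 rad); every weight upright on the deck; pusher upright on the black mat, centre within 45 mm along and 30 mm across of the mat centre (x of pin1 in the frame of fixture between -0.08 and 0.08 m and y of pin1 in the frame of fixture between -0.18 and 0.01 m and z of pin1 in the frame of fixture between 0 and 0.065 m and x of pin2 in the frame of fixture between -0.08 and 0.08 m and y of pin2 in the frame of fixture between -0.18 and 0.01 m and z of pin2 in the frame of fixture between 0 and 0.065 m and x of pin3 in the frame of fixture between -0.08 and 0.08 m and y of pin3 in the frame of fixture between -0.18 and 0.01 m and z of pin3 in the frame of fixture between 0 and 0.065 m and x of pin4 in the frame of fixture between -0.08 and 0.08 m and y of pin4 in the frame of fixture between -0.18 and 0.01 m and z of pin4 in the frame of fixture between 0 and 0.065 m and x of pin5 in the frame of fixture between -0.08 and 0.08 m and y of pin5 in the frame of fixture between -0.18 and 0.01 m and z of pin5 in the frame of fixture between 0 and 0.065 m and x of pin6 in the frame of fixture between -0.08 and 0.08 m and y of pin6 in the frame of fixture between -0.18 and 0.01 m and z of pin6 in the frame of fixture between 0 and 0.065 m and linear speed of each of pin1, pin2, pin3, pin4, pin5, pin6, weight1, weight2, pusher below 0.03 m/s and x of weight1 in the frame of fixture between -0.075 and 0.075 m and y of weight1 in the frame of fixture between 0 and 0.215 m and z of weight1 in the frame of fixture between 0.13 and 0.145 m and angle between each of weight1, weight2, pusher's own z axis and vertical below 0.1 rad and x of weight2 in the frame of fixture between -0.075 and 0.075 m and y of weight2 in the frame of fixture between 0 and 0.215 m and z of weight2 in the frame of fixture between 0.13 and 0.145 m and x of pusher in the frame of tool_mat between -0.045 and 0.045 m and y of pusher in the frame of tool_mat between -0.03 and 0.03 m and z of pusher in the frame of tool_mat between -0.002 and 0.012 m and value of joint pedal below 0.04 rad); the robot touches nothing.
It fails at once if the gripper itself pushes or holds a pin (contact force between the fingers and pin1 above 1 N or contact force between the fingers and pin2 above 1 N or contact force between the fingers and pin3 above 1 N or contact force between the fingers and pin4 above 1 N or contact force between the fingers and pin5 above 1 N or contact force between the fingers and pin6 above 1 N).
It fails at once if a bystander is moved more than 20 mm (distance of any of canister, clamp_knob, wrench_head from where it was at the start of the episode above 0.02 m).
Of pin1, pin2, pin3, pin4, pin5, pin6 only 3 to 6 are there at a start; the rules pass over those that are not, and their reading is None.
Of weight1, weight2 only 1 to 2 are there at a start; the rules pass over those that are not, and their reading is None.
At some moment in a run one of weight1, weight2, pusher may be knocked a few centimetres aside while the robot is not near it.
It also fails if it takes over 210 s, if anything falls off the work surface, if the arm or the gripper's body presses on something with over 40 N, if the wrist force passes 120 N, or if a joint passes its speed limit or range.

ROBOT

A 6-joint arm with a two-finger parallel gripper is mounted at the origin on the work surface. World frame = base frame: x ahead of the robot, y to its left, z up, the work surface at z = 0. Lengths are in mm, angles in degrees, forces in N, time in s.
With the tool pointing down it reaches from about 375 to 975 mm from the base axis. Payload 3.8 kg.
Tool frame: the origin (TCP) lies at the very end of the fingers, on their centre line; the grasp point (between the pads) lies 19 mm behind it; x points along the fingers, y is the direction in which the jaws open and shut, and the axes are right-handed (so a half turn about x gives the same grasp; the last joint's range is limited). The gripper opens to 88 mm and grips with 3 to 60 N. Pads are 18 mm wide; open, the fingers measure 123 mm over their backs; the gripper's body (75 mm by 187 mm) begins 45 mm behind the grasp point.
Start: joints at [63.891, 15.12, 91.902, -0, 72.978, -2.114], TCP at [274.496, 616.661, 238.706] pointing down, gripper open.
Joint ranges: [-150.88, 150.88], [-54.13, 125.18], [17.81, 147.31], [-75.09, 255.09], [0, 152.58], [-146.25, 146.25]. Speed limits (degrees/s): [147.25, 147.25, 180, 180, 180, 180].

INTERFACE

Orientations are given as [roll, pitch, yaw] about the fixed x, y, z axes, in that order (R = Rz(yaw) Ry(pitch) Rx(roll)).
In Python, from bench import ctrl gives the robot as it stands. The module is installed in compiled form; this text tells all that it offers.
- The arm moves only by the tool move_arm, never from a script. Its argument "commands" is a list of rows, each a list of 2 entries, a list of its own where there are three numbers: the shift along the tool's x, y, z in m, then the turn, a rotation vector about the tool's x, y, z in degrees. In form: [[[x, y, z], [rx, ry, rz]], ...]. A call has exactly 8 rows; each row shifts and turns the pose as measured when the row begins, along the tool's axes as they then stand; what a row does not reach is not made up. A row lasts 1/12 s, in which the tool goes at most 41.7 mm and 7.16 degrees, less where a joint would pass 70% of its speed; a pose out of reach is approached as far as the arm can. A call with a gripper value outside its range is refused whole. "fingers" is the opening in per cent of the stroke, from 0 (shut) to 100 (fully open), set as the call begins (left out, the last holds). The fingers move at their own pace and stop on an object; the grip force is fixed at half the most. Time passes only in rows, so rows that do not move let the fingers close, or fill a call up. It gives the time, the measured TCP pose, the force and the opening at its end, in the units of the state.
- ctrl.sense(): the state, without advancing time (a new reading comes with each control period).
- ctrl.snapshot(name): name is "side" or "top" or "wrist"; returns a dict with "img" (420x560x3 uint8, red, green, blue), "depth" (420x560 float32, mm along the optical axis (not along the pixel's ray), 0 where there is no reading), "fx", "fy", "cx", "cy" (pixels), "eye" and "rotation" of the camera in the world. Camera axes: x right, y up, looking along -z (the intrinsics and any distortion apply to the point x, -y, -z); pixel columns grow to the right and rows downward; lengths in mm; the calibration is good to about 2 mm. A picture is of the moment at which its call begins.
- ctrl.sign_off(): hands the job in, once; it reports no verdict.
The state is a dict: "clock": time; "joint_positions": joint angles; "joint_velocities": joint speeds; "effort": joint torques, N m; "eef_pos": TCP position; "tcp_rot": TCP orientation; "force": force on the tool from outside, world axes, zero at the start; "torque": the same for the moment, N m; "gripper_width": finger opening in mm.
Only numpy, scipy, OpenCV 4.12 (cv2) and the standard library are available. Lean on these libraries where they do the work, as an engineer would, in place of code of your own. Each camera call takes 0.05 s, during which the arm holds its last target.

## Working session

There is one attempt and no reset: what is moved stays moved. The work goes in short steps, Python scripts to look and compute and a tool call to move; the robot and the scene stay as the last step left them, time stands still between calls to the robot, and variables do not carry over. Pictures are saved under pics/ and viewed, and the job is handed in when it is done.

Besides the shell and the picture viewer there is one more tool, called by a JSON object that holds its "method" and its "body". move_arm: Moves the arm, as the interface text tells. Its arguments: {"type":"object","properties":{"commands":{"type":"array","items":{"type":"array"}},"fingers":{"type":"number"}},"required":["commands"]}

```bash
mkdir -p pics
cat > h.py <<'E'
import numpy as np, cv2
from bench import ctrl
from scipy.spatial.transform import Rotation as R
def snap(n,tag):
    s=ctrl.snapshot(n); cv2.imwrite(f'pics/{tag}.png',s['img'][:,:,::-1]); np.savez(f'/tmp/{tag}.npz',**s); return s
def pts(s):
    d=s['depth'];v,u=np.mgrid[:d.shape[0],:d.shape[1]]
    x=(u-s['cx'])/s['fx']*d;y=(v-s['cy'])/s['fy']*d
    P=np.stack([x,-y,-d],-1)@np.array(s['rotation']).T+np.array(s['eye']); P[d==0]=np.nan
    return P
E
python3 - <<'E'
from h import *
print(ctrl.sense())
for n in('top','side','wrist'):
    s=snap(n,n+'0'); print(n,{k:v for k,v in s.items() if k not in('img','depth')})
E
```

```text
{'clock': 0.0, 'joint_positions': array([ 6.38917849e+01,  1.51685658e+01,  9.19808299e+01, -1.89030892e-03,
        7.29760698e+01, -2.11349163e+00]), 'joint_velocities': array([ 0.14549977,  0.02619146,  0.01180127, -0.07498917,  0.02094916,
        0.01409597]), 'effort': array([ 1.69477921e-04, -5.02091217e+01, -3.56885719e+01,  7.29180733e-02,
        2.89902615e-02, -1.48154040e-04]), 'eef_pos': array([274.18485962, 616.03565544, 237.39895733]), 'tcp_rot': array([ -91.28868999,   89.87452138, -115.28285805]), 'force': array([ 0.30981048,  0.98185157, -0.1893927 ]), 'torque': array([ 0.03113017, -0.01345919, -0.04333875]), 'gripper_width': 88.20777225774965}
top {'fx': 447.0613110411939, 'fy': 447.0613110411939, 'cx': 281.1815985923622, 'cy': 211.48071408962255, 'eye': array([377.53233647, -15.28177397, 969.44187061]), 'rotation': array([ 10.69496619,   0.58398633, -89.01476872])}
side {'fx': 520.0747160776774, 'fy': 520.0747160776774, 'cx': 285.93745038099115, 'cy': 215.12452959637872, 'eye': array([ -29.23100598, -838.07008787,  671.69872159]), 'rotation': array([ 61.74648735,  -0.44221936, -34.76875393])}
wrist {'fx': 348.6759990628445, 'fy': 348.6759990628445, 'cx': 279.79353263367494, 'cy': 212.6149120805728, 'eye': array([198.65146065, 649.77833238, 383.99755213]), 'rotation': array([-1.88429268e+01,  5.74744426e-02,  6.60337988e+01])}
```

```bash
sed -i "s/np.array(s\['rotation'\]).T/R.from_euler('xyz',s['rotation'],degrees=True).as_matrix().T/" h.py; echo ok
```

```text
ok
```

View pics/top0.png

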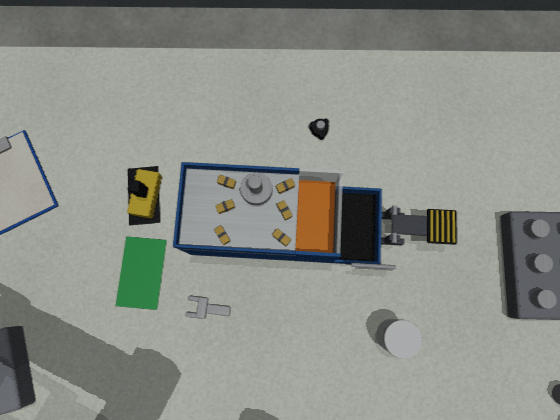

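View pics/side0.png

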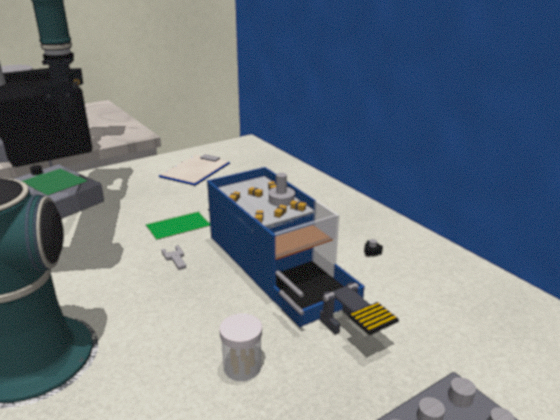

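View pics/wrist0.png

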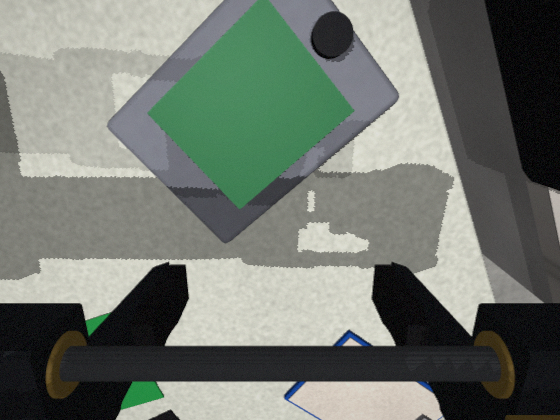

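The top view shows one weight near pixel (255,187), six pins on the deck at x 222 to 286, the pusher on its mat at (145,193), the green mat at (141,273) and the pedal pad at (442,226). The clamp knob is at (320,127), the canister at (402,338) and the wrench at (208,308). The side view agrees. The wrist view only shows distractors and the mat corner.

Run:
```python
from h import *
s=dict(np.load('/tmp/top0.npz')); P=pts(s); img=s['img']
hsv=cv2.cvtColor(img,cv2.COLOR_RGB2HSV)
print('weight top',P[180:188:2,254], 'deck',P[225,200],P[195,240],'counter',P[330,280])
def comps(m,name,amin=40):
    n,l,st,c=cv2.connectedComponentsWithStats(m.astype(np.uint8))
    for i in range(1,n):
        if st[i,4]>=amin:
            q=P[l==i]; q=q[~np.isnan(q[:,0])]
            pix=np.argwhere(l==i)[:,::-1].astype(np.float32)
            r=cv2.minAreaRect(q[:,:2].astype(np.float32))
            print(name,c[i].round(1),st[i,4],'med',np.median(q,0).round(1),'rect',[np.round(a,1) for a in r], 'z95',np.percentile(q[:,2],95).round(1))
H,S,V=hsv[...,0],hsv[...,1],hsv[...,2]
comps((H>35)&(H<85)&(S>120),'green',200)
comps((H>15)&(H<34)&(S>120)&(V>60),'yellow',20)
comps((H>3)&(H<15)&(S>150),'orange',100)
Z=P[...,2]
comps((Z>190)&(Z<215)&(np.abs(P[...,1])<400)&(P[...,0]>300),'stemtop',20)
comps((Z>145)&(Z<165)&(S<60),'disc',100)
comps((H>100)&(H<125)&(S>120)&(Z>150),'walls',100)
comps((Z>130)&(Z<138)&(S<80),'deck',500)
comps((Z>70)&(Z<110),'z70-110',60)
comps((Z>20)&(Z<70),'z20-70',60)
```

```text
weight top [[578.44056415  44.19306698 201.62339852]
 [575.080191    44.17685924 200.48715467]
 [571.45944379  44.08220833 200.36548617]
 [567.728964    43.95194342 200.7078969 ]] deck [506.79740909 149.36763229 133.63819156] [565.96820323  75.37954742 134.56510426] counter [307.13358763  -4.16090896   2.76084712]
green [140.7 272.7] 2834 med [420.7 297.4   3.3] rect [array([422.5, 297.3]), array([ 90.1, 149.2]), np.float64(85.8)] z95 6.2
yellow [145. 194.] 1000 med [582.4 288.7  32.8] rect [array([594.9, 302.9]), array([ 65.2, 102.7]), np.float64(81.0)] z95 36.2
yellow [220.7 179.5] 54 med [591.4 110.7 150.8] rect [array([592.3, 111.2]), array([12.5, 14.7]), np.float64(66.7)] z95 153.3
yellow [230.5 183. ] 63 med [585.1  91.6 150.7] rect [array([586.3,  91.7]), array([14.1, 15.5]), np.float64(71.9)] z95 152.9
yellow [289.5 183.2] 56 med [586.7 -19.1 151.2] rect [array([586.7, -19. ]), array([15., 12.]), np.float64(24.9)] z95 153.2
yellow [280.6 187.7] 62 med [577.3  -3.  150.9] rect [array([578. ,  -2.1]), array([14.6, 12.9]), np.float64(26.1)] z95 153.0
yellow [229.5 204.2] 59 med 
[... 3655 characters left out ...]
), array([40.9, 42.9]), np.float64(1.4)] z95 34.9
z20-70 [144.4 193.5] 977 med [582.3 289.1  33.2] rect [array([592.4, 296.6]), array([51.9, 99.8]), np.float64(80.9)] z95 52.4
z20-70 [342.9 233.3] 1079 med [ 493.3 -194.9   38.4] rect [array([533.2, -39.1]), array([453.1, 162.5]), np.float64(88.0)] z95 64.2
z20-70 [531.6 263.5] 4762 med [ 453.1 -508.9   48.9] rect [array([ 450.2, -528. ]), array([104.9, 220.1]), np.float64(88.9)] z95 54.0
z20-70 [383.4 331.6] 159 med [ 312.5 -209.    43.7] rect [array([ 308.6, -219.1]), array([27.7, 66.1]), np.float64(70.2)] z95 63.9
z20-70 [ 12.5 371.9] 2158 med [218.2 521.4  58.1] rect [array([227.9, 521.6]), array([162.9,  41.8]), np.float64(8.3)] z95 62.5
```

```bash
cat >> h.py <<'E'
FO=np.array([535.5,-34.5]); FA=-2.4
def fx(x,y,z=0):
    a=np.radians(FA); return np.array([FO[0]+x*np.cos(a)-y*np.sin(a),FO[1]+x*np.sin(a)+y*np.cos(a),z])
def inv(p):
    a=np.radians(FA); d=np.asarray(p)[:2]-FO; return np.array([d[0]*np.cos(a)+d[1]*np.sin(a),-d[0]*np.sin(a)+d[1]*np.cos(a)])
def rel(target,ang,st=None):
    """needed total shift (tool axes) and rotvec for TCP target with tool x down, jaw along ang deg (mod 180)"""
    s=st or ctrl.sense(); Rc=R.from_euler('xyz',s['tcp_rot'],degrees=True)
    best=None
    for k in(0,180):
        a=np.radians(ang+k); X=np.array([0,0,-1.]);Y=np.array([np.cos(a),np.sin(a),0]);M=np.stack([X,Y,np.cross(X,Y)],1)
        rv=(Rc.inv()*R.from_matrix(M)).as_rotvec(degrees=True)
        if best is None or np.linalg.norm(rv)<np.linalg.norm(best): best=rv
    sh=Rc.inv().apply(np.asarray(target)-s['eef_pos'])
    print('t',round(s['clock'],2),'tcp',s['eef_pos'].round(1),'F',s['force'].round(1),'w',round(s['gripper_width'],1),'joints',s['joint_positions'].round(0))
    y=Rc.apply([0,1,0]);print('jaw ang',np.degrees(np.arctan2(y[1],y[0])).round(1))
    print('shift tool mm',sh.round(1),'rot',best.round(1),'| /8:',(sh/8).round(1),(best/8).round(2))
E
python3 - <<'E'
from h import *
s=dict(np.load('/tmp/top0.npz')); P=pts(s); hsv=cv2.cvtColor(s['img'],cv2.COLOR_RGB2HSV)
m=(hsv[...,2]<45)&(P[...,2]<12)&(P[...,1]>220)&(P[...,1]<360)&(P[...,0]>500)
q=P[m];
m2=(P[...,2]<60)&(P[...,1]>220)&(P[...,1]<360)&(P[...,0]>500)&((hsv[...,2]<45)|((hsv[...,0]<34)&(hsv[...,0]>15)&(hsv[...,1]>120)))
print(m.sum(),q.min(0),q.max(0),cv2.minAreaRect(q[:,:2].astype(np.float32)))
u=np.argwhere(m);print(u.min(0),u.max(0))
rel([575,42.9,240],60)
rel([575,42.9,240],-2.4)
rel([575,42.9,240],87)
E
```

```text
536 [ 526.38228719  220.17649667 -746.0657324 ] [1596.14595004  357.35008294    9.74339654] ((1060.978759765625, 292.92010498046875), (137.17173767089844, 1069.6455078125), 89.54742431640625)
[  0 128] [224 234]
t 0.15 tcp [274.3 616.2 237.7] F [-1.2 -0.2 -0.3] w 88.0 joints [64. 15. 92. -0. 73. -2.]
jaw ang 66.0
shift tool mm [  -1.6 -401.4  507.9] rot [6.  0.  0.1] | /8: [ -0.2 -50.2  63.5] [0.75 0.   0.01]
t 0.15 tcp [274.3 616.2 237.7] F [-1.2 -0.2 -0.3] w 88.0 joints [64. 15. 92. -0. 73. -2.]
jaw ang 66.0
shift tool mm [  -1.6 -401.4  507.9] rot [68.4  0.1  0.1] | /8: [ -0.2 -50.2  63.5] [8.55 0.01 0.01]
t 0.15 tcp [274.3 616.2 237.7] F [-1.2 -0.2 -0.3] w 88.0 joints [64. 15. 92. -0. 73. -2.]
jaw ang 66.0
shift tool mm [  -1.6 -401.4  507.9] rot [-21.   -0.    0.1] | /8: [ -0.2 -50.2  63.5] [-2.62 -0.    0.01]
```

Run:
```python
import cv2
i=cv2.imread('pics/top0.png')[150:260,100:210]
cv2.imwrite('pics/matz.png',cv2.resize(i,None,fx=5,fy=5))
```

```text
(no output)
```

View pics/matz.png

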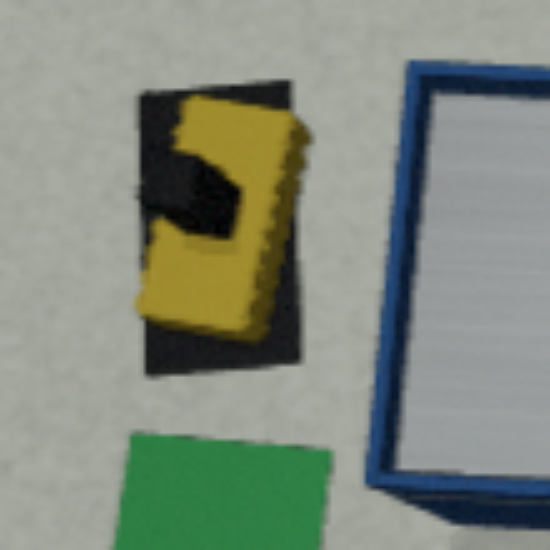

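The mat corners lie near pixels (128,169), (158,166), (160,222) and (129,225). The pusher sits on it, rotated about -9°. I'll move over the weight next.

{"method": "move_arm", "body": {"commands": [[[0, -0.025, 0.032], [0, 0, 0]], [[0, -0.025, 0.032], [0, 0, 0]], [[0, -0.025, 0.032], [0, 0, 0]], [[0, -0.025, 0.032], [0, 0, 0]], [[0, -0.025, 0.032], [0, 0, 0]], [[0, -0.025, 0.032], [0, 0, 0]], [[0, -0.025, 0.032], [0, 0, 0]], [[0, -0.025, 0.032], [0, 0, 0]]], "fingers": 100}}

```text
clock: 0.82
eef_pos: [425.9, 326.8, 232.7]
tcp_rot: [-129.4, 89.7, -152.6]
force: [1.0, 0.8, -0.4]
gripper_width: 87.9
```

Run:
```python
from h import *
s=dict(np.load('/tmp/top0.npz'));Rm=R.from_euler('xyz',s['rotation'],degrees=True).as_matrix()
Q=[]
for u,v in [(128,168.6),(158,166.4),(160,222.4),(129.4,225)]:
    d=Rm@np.array([(u-s['cx'])/s['fx'],-(v-s['cy'])/s['fy'],-1]); t=(3-s['eye'][2])/d[2]; Q.append((s['eye']+t*d)[:2])
Q=np.array(Q);print(Q.round(1),Q.mean(0)); print(cv2.minAreaRect(Q.astype(np.float32)))
rel([575,42.9,240],66)
```

```text
[[652.7 343.9]
 [658.8 276.5]
 [531.4 263.4]
 [524.6 330.4]] [591.88311252 303.54147154]
((592.0668334960938, 303.62615966796875), (128.9392852783203, 67.57688903808594), 5.888735294342041)
t 0.82 tcp [425.9 326.8 232.7] F [ 1.   0.8 -0.4] w 87.9 joints [ 35.   1. 109.   0.  71. -32.]
jaw ang 66.8
shift tool mm [  -7.3 -202.3  248.8] rot [ 0.8 -0.2  0.3] | /8: [ -0.9 -25.3  31.1] [ 0.1  -0.03  0.03]
```

{"method": "move_arm", "body": {"commands": [[[-0.001, -0.025, 0.031], [0, 0, 0]], [[-0.001, -0.025, 0.031], [0, 0, 0]], [[-0.001, -0.025, 0.031], [0, 0, 0]], [[-0.001, -0.025, 0.031], [0, 0, 0]], [[-0.001, -0.025, 0.031], [0, 0, 0]], [[-0.001, -0.025, 0.031], [0, 0, 0]], [[-0.001, -0.025, 0.031], [0, 0, 0]], [[-0.001, -0.025, 0.031], [0, 0, 0]]]}}

```text
clock: 1.48
eef_pos: [577.3, 29.8, 239.5]
tcp_rot: [-134.1, 89.6, -157.2]
force: [0.6, 0.3, 1.0]
gripper_width: 87.8
```

Run:
```python
from h import *
rel([575,42.9,168],66.5)
snap('wrist','w1')
```

```text
t 1.48 tcp [577.3  29.8 239.5] F [0.6 0.3 1. ] w 87.8 joints [  1.   5. 104.  -0.  72. -66.]
jaw ang 66.8
shift tool mm [71.5 11.4 -7. ] rot [ 0.3 -0.3  0.3] | /8: [ 8.9  1.4 -0.9] [ 0.04 -0.03  0.03]
```

View pics/w1.png

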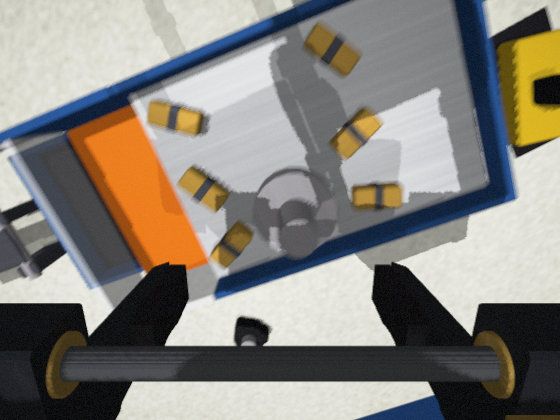

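The wrist view shows the weight's stem top at about (297,225), between the fingers and slightly right of centre, which matches the 11 mm offset. All six pins are still in place.

{"method": "move_arm", "body": {"commands": [[[0, 0.006, -0.004], [0, 0, 0]], [[0, 0.005, -0.003], [0, 0, 0]], [[0.01, 0, 0], [0, 0, 0]], [[0.012, 0, 0], [0, 0, 0]], [[0.012, 0, 0], [0, 0, 0]], [[0.01, 0, 0], [0, 0, 0]], [[0, 0, 0], [0, 0, 0]], [[0, 0, 0], [0, 0, 0]]]}}

```text
clock: 2.2
eef_pos: [574.8, 39.4, 187.6]
tcp_rot: [-119.7, 89.3, -143.0]
force: [-0.1, 0.4, 0.5]
gripper_width: 88.5
```

Run:
```python
from h import *
rel([575,42.9,169],66.5)
```

```text
t 2.2 tcp [574.8  39.4 187.6] F [-0.1  0.4  0.5] w 88.5 joints [  2.   7. 107.  -0.  66. -65.]
jaw ang 66.7
shift tool mm [18.6  3.5 -1.1] rot [ 0.2 -0.3  0.6] | /8: [ 2.3  0.4 -0.1] [ 0.03 -0.04  0.07]
```

{"method": "move_arm", "body": {"commands": [[[0.006, 0.003, -0.001], [0, 0, 0.5]], [[0.006, 0, 0], [0, 0, 0]], [[0.003, 0, 0], [0, 0, 0]], [[0, 0, 0], [0, 0, 0]], [[0, 0, 0], [0, 0, 0]], [[0, 0, 0], [0, 0, 0]], [[0, 0, 0], [0, 0, 0]], [[0, 0, 0], [0, 0, 0]]]}}

```text
clock: 2.87
eef_pos: [575.4, 43.6, 171.7]
tcp_rot: [178.3, 89.7, 155.0]
force: [0.3, -0.2, 0.5]
gripper_width: 87.8
```

Run:
```python
from h import *
rel([575,42.9,169],66.5)
```

```text
t 2.87 tcp [575.4  43.6 171.7] F [ 0.3 -0.2  0.5] w 87.8 joints [  2.   8. 108.   0.  64. -65.]
jaw ang 66.8
shift tool mm [ 2.7 -0.8 -0. ] rot [ 0.3 -0.3 -0. ] | /8: [ 0.3 -0.1 -0. ] [ 0.03 -0.03 -0.  ]
```

Well centred, so I close.

{"method": "move_arm", "body": {"commands": [[[0.001, 0, 0], [0, 0, 0]], [[0, 0, 0], [0, 0, 0]], [[0, 0, 0], [0, 0, 0]], [[0, 0, 0], [0, 0, 0]], [[0, 0, 0], [0, 0, 0]], [[0, 0, 0], [0, 0, 0]], [[0, 0, 0], [0, 0, 0]], [[0, 0, 0], [0, 0, 0]]], "fingers": 0}}

```text
clock: 3.53
eef_pos: [576.2, 43.4, 171.9]
tcp_rot: [158.4, 89.8, 135.2]
force: [-0.3, -0.4, 0.1]
gripper_width: 36.9
```

{"method": "move_arm", "body": {"commands": [[[-0.008, 0, 0], [0, 0, 0]], [[-0.012, 0, 0], [0, 0, 0]], [[-0.015, 0, 0], [0, 0, 0]], [[-0.015, 0, 0], [0, 0, 0]], [[-0.012, 0, 0], [0, 0, 0]], [[-0.01, 0, 0], [0, 0, 0]], [[0, 0, 0], [0, 0, 0]], [[0, 0, 0], [0, 0, 0]]]}}

```text
clock: 4.2
eef_pos: [572.8, 43.2, 245.9]
tcp_rot: [-165.6, 89.3, 171.2]
force: [-0.7, 0.1, -4.4]
gripper_width: 22.7
```

Run:
```python
from h import *
rel([422.5,297.3,225],66.5)
```

```text
t 4.2 tcp [572.8  43.2 245.9] F [-0.7  0.1 -4.4] w 22.7 joints [  2.   4. 104.   0.  73. -65.]
jaw ang 66.8
shift tool mm [  23.1  174.2 -238.1] rot [ 0.3 -0.7  0.2] | /8: [  2.9  21.8 -29.8] [ 0.03 -0.08  0.02]
```

Run:
```python
from h import *
s=snap('side','s1'); i=s['img'][90:260,180:380,::-1]; cv2.imwrite('pics/s1z.png',cv2.resize(i,None,fx=4,fy=3.5))
```

```text
(no output)
```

View pics/s1z.png

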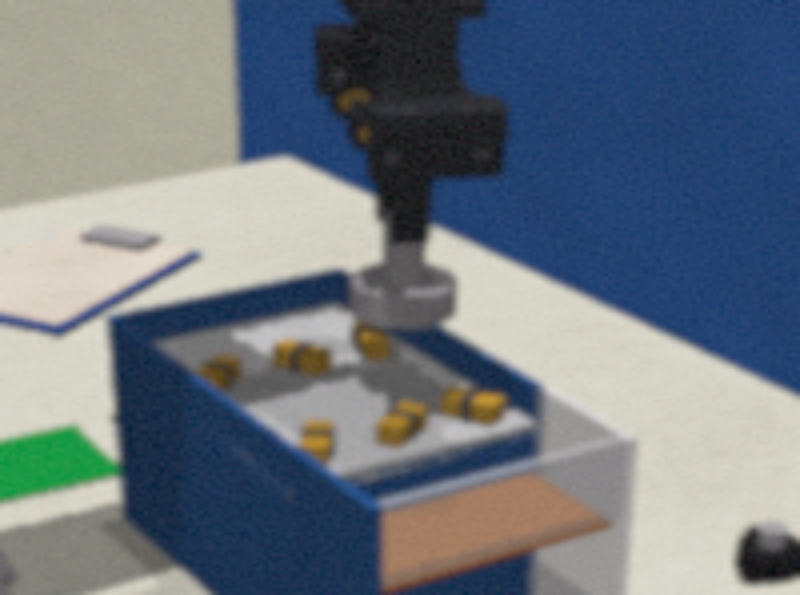

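The weight hangs upright in the jaws, disc near zoom pixel (403,295), gripped a little higher than planned. I'll carry it to the green mat.

{"method": "move_arm", "body": {"commands": [[[0, 0.022, -0.03], [0, 0, 0]], [[0, 0.022, -0.03], [0, 0, 0]], [[0, 0.022, -0.03], [0, 0, 0]], [[0, 0.022, -0.03], [0, 0, 0]], [[0, 0.022, -0.03], [0, 0, 0]], [[0, 0.022, -0.03], [0, 0, 0]], [[0, 0.022, -0.03], [0, 0, 0]], [[0, 0.015, -0.02], [0, 0, 0]]]}}

```text
clock: 4.92
eef_pos: [422.8, 291.5, 239.1]
tcp_rot: [-144.0, 88.8, -168.0]
force: [0.4, 0.6, -4.9]
gripper_width: 22.8
```

Run:
```python
from h import *
rel([422.5,297.3,100],66.5)
s=snap('side','s2'); i=s['img'][60:260,80:300,::-1]; cv2.imwrite('pics/s2z.png',cv2.resize(i,None,fx=3,fy=3))
```

```text
t 4.92 tcp [422.8 291.5 239.1] F [ 0.4  0.6 -4.9] w 22.8 joints [ 32.  -2. 111.   0.  72. -35.]
jaw ang 66.0
shift tool mm [139.1   6.9  -0.3] rot [-0.5 -1.   0.7] | /8: [17.4  0.9 -0. ] [-0.06 -0.12  0.09]
```

View pics/s2z.png

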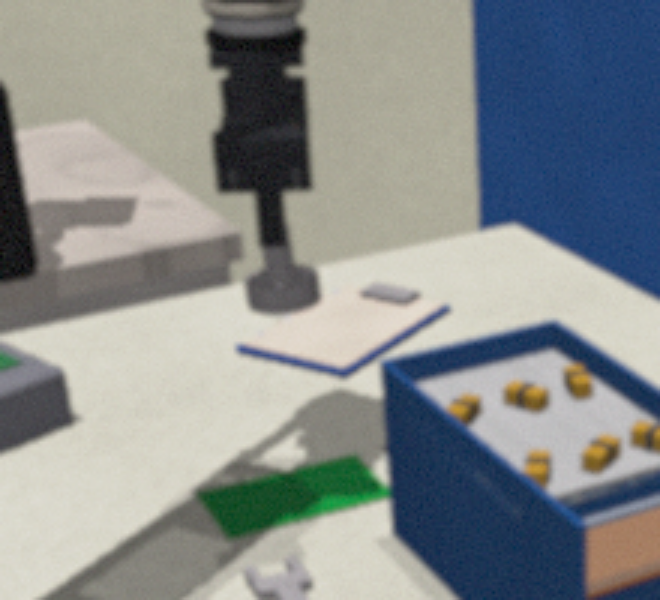

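{"method": "move_arm", "body": {"commands": [[[0.022, 0.001, 0], [0, -0.5, 0.3]], [[0.026, 0.001, 0], [0, -0.5, 0.3]], [[0.026, 0.001, 0], [0, 0, 0]], [[0.026, 0.001, 0], [0, 0, 0]], [[0.022, 0, 0], [0, 0, 0]], [[0.015, 0, 0], [0, 0, 0]], [[0.005, 0, 0], [0, 0, 0]], [[0, 0, 0], [0, 0, 0]]]}}

```text
clock: 5.63
eef_pos: [416.7, 300.1, 87.3]
tcp_rot: [-140.7, 89.7, -164.0]
force: [-0.3, -0.4, -5.1]
gripper_width: 22.9
```

Run:
```python
from h import *
rel([422.5,297.3,60],66.5)
s=snap('side','s3'); i=s['img'][150:260,100:250,::-1]; cv2.imwrite('pics/s3z.png',cv2.resize(i,None,fx=5,fy=5))
```

```text
t 5.63 tcp [416.7 300.1  87.3] F [-0.3 -0.4 -5.1] w 22.9 joints [ 33.   6. 120.   0.  54. -34.]
jaw ang 66.6
shift tool mm [27.3 -0.2  6.5] rot [ 0.1 -0.2  0.2] | /8: [ 3.4 -0.   0.8] [ 0.02 -0.03  0.02]
```

View pics/s3z.png

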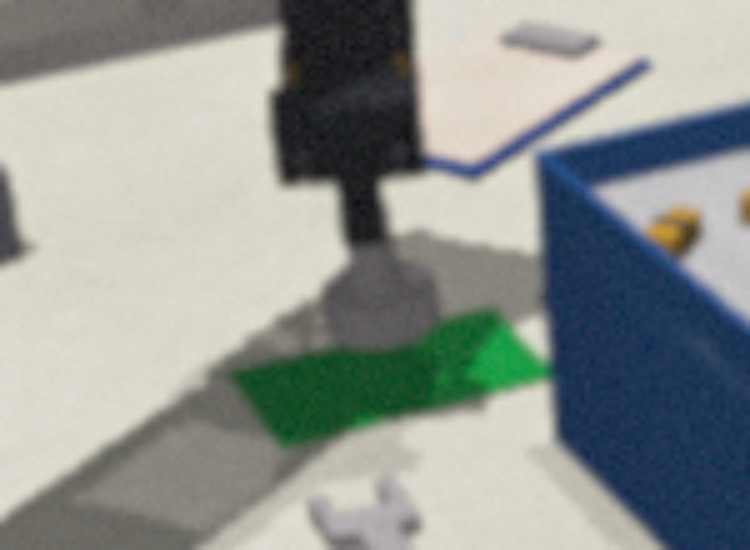

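The weight hangs above the mat at zoom pixel (380,300). I'll lower it in small steps and watch the force.

{"method": "move_arm", "body": {"commands": [[[0.006, 0, 0.003], [0, 0, 0]], [[0.007, 0, 0.003], [0, 0, 0]], [[0.006, 0, 0], [0, 0, 0]], [[0.004, 0, 0], [0, 0, 0]], [[0.003, 0, 0], [0, 0, 0]], [[0.002, 0, 0], [0, 0, 0]], [[0, 0, 0], [0, 0, 0]], [[0, 0, 0], [0, 0, 0]]]}}

```text
clock: 6.35
eef_pos: [427.5, 299.5, 62.3]
tcp_rot: [71.0, 89.7, 47.5]
force: [0.0, -0.1, -4.5]
gripper_width: 22.7
```

Run:
```python
from h import *
rel([422.5,297.3,45],66.5)
s=snap('side','s4'); i=s['img'][170:250,120:230,::-1]; cv2.imwrite('pics/s4z.png',cv2.resize(i,None,fx=7,fy=7))
P=pts(s); m=(P[...,2]>10)&(P[...,2]<60)&(np.hypot(P[...,0]-422,P[...,1]-297)<45); q=P[m]; print(np.percentile(q,[1,50,99],axis=0).round(1))
```

```text
t 6.35 tcp [427.5 299.5  62.3] F [ 0.  -0.1 -4.5] w 22.7 joints [ 32.   9. 120.   0.  51. -34.]
jaw ang 66.6
shift tool mm [17.3 -4.1 -3.8] rot [ 0.1  0.1 -0.3] | /8: [ 2.2 -0.5 -0.5] [ 0.01  0.01 -0.04]
[[398.8 265.9  10.7]
 [421.7 285.8  28.8]
 [454.  321.3  57.5]]
```

View pics/s4z.png

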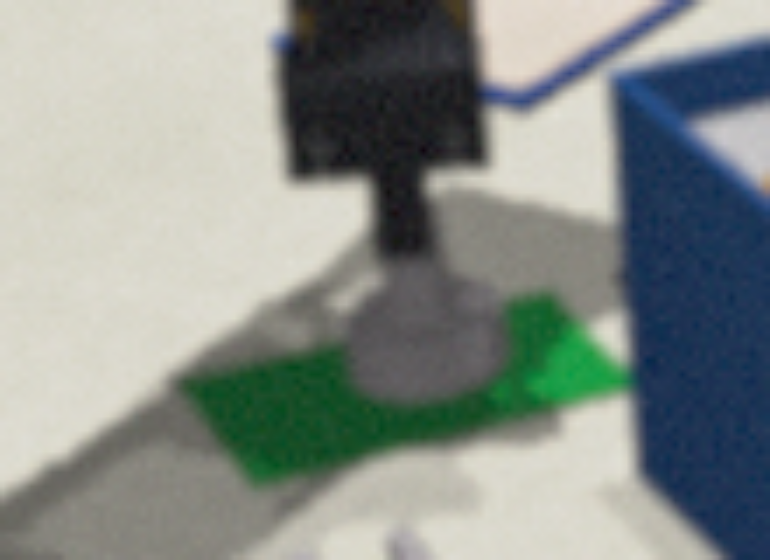

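The disc is just above the mat, near (425,330) in the zoom. I'll keep lowering.

{"method": "move_arm", "body": {"commands": [[[0.002, -0.002, -0.002], [0, 0, 0]], [[0.003, -0.001, -0.001], [0, 0, 0]], [[0.003, 0, 0], [0, 0, 0]], [[0.002, 0, 0], [0, 0, 0]], [[0.002, 0, 0], [0, 0, 0]], [[0.001, 0, 0], [0, 0, 0]], [[0, 0, 0], [0, 0, 0]], [[0, 0, 0], [0, 0, 0]]]}}

```text
clock: 7.07
eef_pos: [428.0, 297.7, 58.2]
tcp_rot: [37.8, 89.2, 14.5]
force: [-0.3, -0.1, -2.9]
gripper_width: 23.0
```

{"method": "move_arm", "body": {"commands": [[[0.002, 0, 0], [0, 0, 0]], [[0.001, 0, 0], [0, 0, 0]], [[0.001, 0, 0], [0, 0, 0]], [[0, 0, 0], [0, 0, 0]], [[0, 0, 0], [0, 0, 0]], [[0, 0, 0], [0, 0, 0]], [[0, 0, 0], [0, 0, 0]], [[0, 0, 0], [0, 0, 0]]]}}

```text
clock: 7.73
eef_pos: [429.5, 297.2, 57.8]
tcp_rot: [27.2, 89.1, 4.1]
force: [-0.9, -1.7, 1.1]
gripper_width: 23.0
```

{"method": "move_arm", "body": {"commands": [[[0.002, 0, 0], [0, 0, 0]], [[0.002, 0, 0], [0, 0, 0]], [[0.001, 0, 0], [0, 0, 0]], [[0.001, 0, 0], [0, 0, 0]], [[0, 0, 0], [0, 0, 0]], [[0, 0, 0], [0, 0, 0]], [[0, 0, 0], [0, 0, 0]], [[0, 0, 0], [0, 0, 0]]]}}

```text
clock: 8.4
eef_pos: [429.8, 297.0, 57.7]
tcp_rot: [20.0, 89.2, -3.1]
force: [-2.0, -1.2, 2.3]
gripper_width: 22.7
```

Run:
```python
from h import *
rel([422.5,297.3,45],66.5)
s=snap('side','s5'); i=s['img'][170:250,120:230,::-1]; cv2.imwrite('pics/s5z.png',cv2.resize(i,None,fx=7,fy=7))
s=snap('top','t5'); i=s['img'][220:330,90:220,::-1]; cv2.imwrite('pics/t5z.png',cv2.resize(i,None,fx=5,fy=5))
```

```text
t 8.4 tcp [429.8 297.   57.7] F [-2.  -1.2  2.3] w 22.7 joints [ 32.   9. 120.  -1.  50. -34.]
jaw ang 66.9
shift tool mm [12.6 -2.7 -7. ] rot [ 0.4  0.7 -0.3] | /8: [ 1.6 -0.3 -0.9] [ 0.05  0.09 -0.03]
```

View pics/s5z.png

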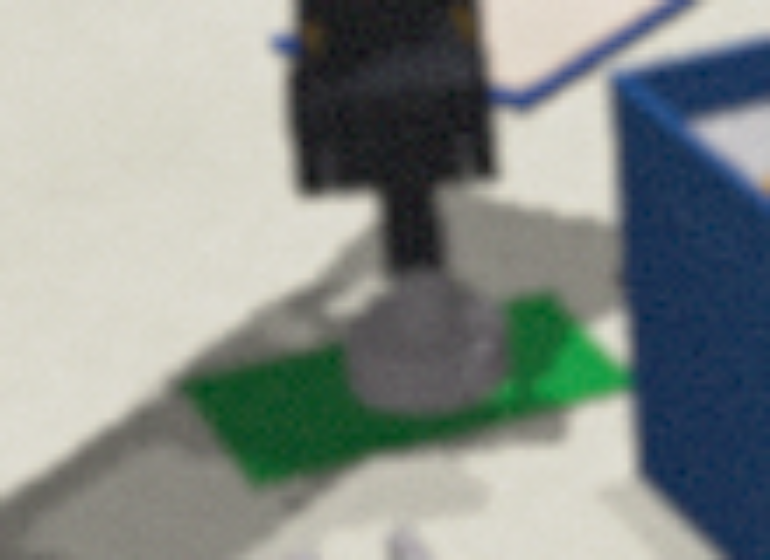

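View pics/t5z.png

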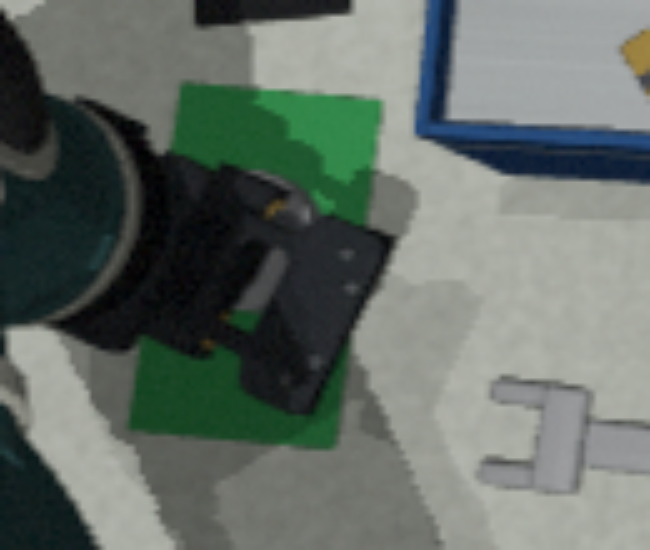

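Run:
```python
from h import *
s=dict(np.load('/tmp/s5.npz'));P=pts(s)
for v in range(200,232,2):
    print(v,[ (P[v,u].round(0).astype(int).tolist()) for u in (173,181,189)])
```

```text
200 [[406, 276, 87], [425, 271, 84], [508, 415, 1]]
202 [[465, 428, 1], [424, 270, 79], [502, 401, 2]]
204 [[463, 424, -3], [424, 270, 74], [499, 396, -1]]
206 [[453, 402, 3], [423, 269, 68], [493, 382, 0]]
208 [[451, 397, 0], [425, 276, 59], [486, 369, 2]]
210 [[446, 387, -1], [426, 280, 51], [480, 356, 2]]
212 [[441, 375, -1], [426, 281, 45], [478, 351, -1]]
214 [[417, 314, 27], [428, 287, 36], [452, 292, 27]]
216 [[413, 305, 27], [427, 285, 31], [449, 285, 25]]
218 [[408, 295, 27], [427, 287, 25], [445, 277, 24]]
220 [[404, 286, 26], [421, 275, 26], [441, 269, 23]]
222 [[403, 284, 22], [417, 267, 25], [442, 273, 14]]
224 [[401, 282, 17], [418, 270, 18], [440, 269, 11]]
226 [[402, 285, 10], [417, 269, 12], [440, 271, 4]]
228 [[402, 287, 3], [416, 267, 8], [436, 263, 3]]
230 [[396, 273, 5], [415, 266, 2], [433, 258, 1]]
```

The depth shows the disc top at z ≈ 25, so the weight rests on the mat, with under 5° of tilt. I release it.

{"method": "move_arm", "body": {"commands": [[[0, 0, 0], [0, 0, 0]], [[0, 0, 0], [0, 0, 0]], [[0, 0, 0], [0, 0, 0]], [[0, 0, 0], [0, 0, 0]], [[0, 0, 0], [0, 0, 0]], [[0, 0, 0], [0, 0, 0]], [[0, 0, 0], [0, 0, 0]], [[0, 0, 0], [0, 0, 0]]], "fingers": 100}}

```text
clock: 9.17
eef_pos: [432.7, 299.0, 58.3]
tcp_rot: [32.9, 88.9, 9.7]
force: [0.0, -0.7, -0.4]
gripper_width: 73.9
```

{"method": "move_arm", "body": {"commands": [[[-0.015, 0, 0], [0, 0, 0]], [[-0.02, 0, 0], [0, 0, 0]], [[-0.025, 0, 0], [0, 0, 0]], [[-0.025, 0, 0], [0, 0, 0]], [[-0.025, 0, 0], [0, 0, 0]], [[-0.02, 0, 0], [0, 0, 0]], [[0, 0, 0], [0, 0, 0]], [[0, 0, 0], [0, 0, 0]]]}}

```text
clock: 9.83
eef_pos: [428.2, 297.4, 191.3]
tcp_rot: [24.8, 89.1, 1.7]
force: [0.2, 0.9, -0.1]
gripper_width: 88.3
```

```bash
cat >> h.py <<'E'
def comps(P,m,name,amin=40):
    n,l,st,c=cv2.connectedComponentsWithStats(m.astype(np.uint8))
    for i in range(1,n):
        if st[i,4]>=amin:
            q=P[l==i]; q=q[~np.isnan(q[:,0])]
            r=cv2.minAreaRect(q[:,:2].astype(np.float32))
            print(name,c[i].round(1),st[i,4],'med',np.median(q,0).round(1),'rect',[np.round(a,1).tolist() for a in r],'z',np.percentile(q[:,2],[5,95]).round(0))
E
python3 - <<'E'
from h import *
s=snap('side','s6'); i=s['img'][150:260,100:250,::-1]; cv2.imwrite('pics/s6z.png',cv2.resize(i,None,fx=5,fy=5))
s=snap('top','t6');P=pts(s);Z=P[...,2]
near=np.hypot(P[...,0]-422,P[...,1]-297)<70
comps(P,near&(Z>60)&(Z<75),'stem',10);comps(P,near&(Z>15)&(Z<35),'disc',30)
comps(P,(np.hypot(P[...,0]-592,P[...,1]-297)<90)&(Z>20)&(Z<60),'push');comps(P,(np.hypot(P[...,0]-592,P[...,1]-297)<90)&(Z>80)&(Z<100),'handle',20)
rel([592,297,180],80)
E
```

```text
disc [145.6 266.3] 260 med [434.4 279.4  25.1] rect [[434.7, 285.0], [58.8, 36.8], 20.3] z [19. 28.]
push [144.4 193.6] 948 med [582.  290.1  33. ] rect [[592.7, 296.4], [52.6, 100.6], 80.7] z [27. 39.]
handle [134.7 186. ] 160 med [590.9 293.9  92.6] rect [[592.4, 296.1], [24.1, 24.1], 80.7] z [82. 96.]
t 9.93 tcp [427.9 297.2 190.3] F [-0.7  0.3 -0.2] w 88.1 joints [ 32.   0. 114.  -0.  65. -34.]
jaw ang 66.9
shift tool mm [ 12.5  64.2 150.9] rot [-13.1   0.8  -0.2] | /8: [ 1.6  8.  18.9] [-1.64  0.09 -0.03]
```

View pics/s6z.png

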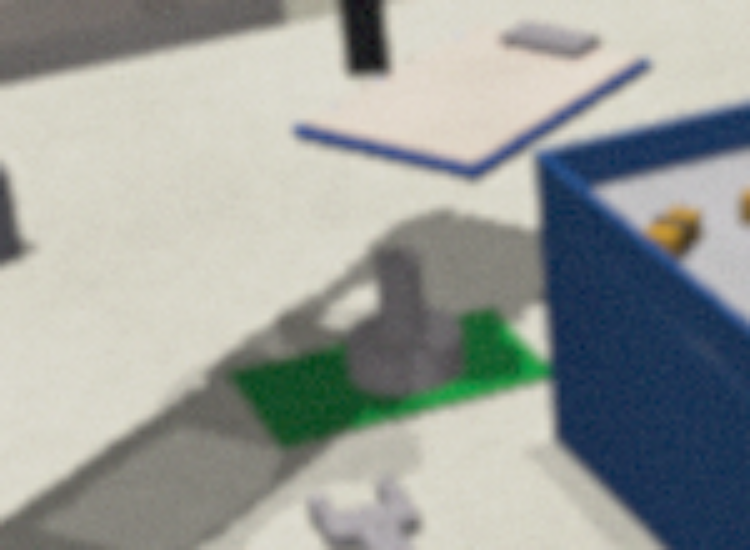

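View pics/t6.png

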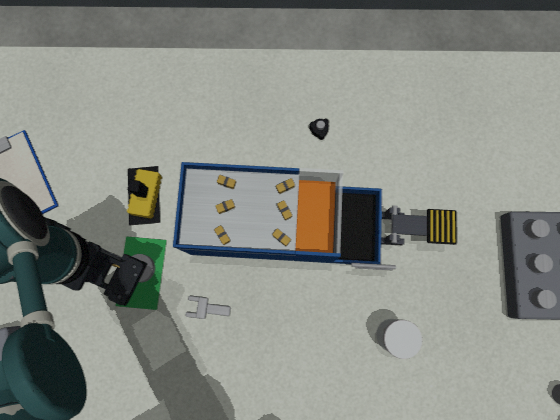

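The weight stands upright on the green mat and the pusher is unmoved at (592.5, 296.3), yaw -9.3°. Next, to the pusher.

{"method": "move_arm", "body": {"commands": [[[0.003, 0.008, 0.019], [-1.7, 0, 0]], [[0.005, 0.008, 0.02], [-1.7, 0, 0]], [[0.006, 0.008, 0.02], [-1.7, 0, 0]], [[0.006, 0.008, 0.02], [-1.7, 0, 0]], [[0.006, 0.006, 0.02], [-1.7, 0, 0]], [[0.006, 0.005, 0.02], [-1.7, 0, 0]], [[0.006, 0.004, 0.02], [-1.7, 0, 0]], [[0, 0.003, 0.01], [-1.3, 0, 0]]]}}

```text
clock: 10.6
eef_pos: [581.2, 296.2, 133.6]
tcp_rot: [-120.4, 89.2, -129.5]
force: [-0.0, -0.3, 0.1]
gripper_width: 88.3
```

Run:
```python
from h import *
s=snap('top','t7');P=pts(s);Z=P[...,2]
comps(P,(Z>60)&(Z<75)&(P[...,1]>220)&(P[...,0]<480)&(P[...,0]>380),'stem',10)
rel([592.5,296.3,48],80.7)
```

```text
stem [132.  266.4] 127 med [431.1 294.8  69.2] rect [[430.7, 295.6], [23.0, 22.8], 10.1] z [62. 72.]
t 10.65 tcp [582.2 296.3 133.5] F [ 1.6  0.7 -0.6] w 88.3 joints [ 25.  18. 100.  -0.  63. -56.]
jaw ang 80.9
shift tool mm [85.4  2.7 10.8] rot [ 0.2 -0.4  0.7] | /8: [10.7  0.3  1.3] [ 0.02 -0.05  0.09]
```

{"method": "move_arm", "body": {"commands": [[[0.002, 0.001, 0.005], [0, 0, 0.7]], [[0.01, 0.001, 0.004], [0, 0, 0]], [[0.012, 0, 0.001], [0, 0, 0]], [[0.012, 0, 0], [0, 0, 0]], [[0.012, 0, 0], [0, 0, 0]], [[0.008, 0, 0], [0, 0, 0]], [[0.003, 0, 0], [0, 0, 0]], [[0, 0, 0], [0, 0, 0]]]}}

```text
clock: 11.32
eef_pos: [585.3, 294.6, 60.5]
tcp_rot: [-161.7, 88.9, -171.0]
force: [0.2, -0.6, 1.1]
gripper_width: 88.1
```

Run:
```python
from h import *
rel([592.5,296.3,48],80.7)
```

```text
t 11.32 tcp [585.3 294.6  60.5] F [ 0.2 -0.6  1.1] w 88.1 joints [ 24.  23. 102.   0.  56. -57.]
jaw ang 80.8
shift tool mm [12.3  2.9  7.1] rot [ 0.1 -1.1  0.4] | /8: [1.5 0.4 0.9] [ 0.01 -0.13  0.04]
```

{"method": "move_arm", "body": {"commands": [[[0.004, 0.003, 0.004], [0, -0.7, 0.3]], [[0.005, 0, 0.003], [0, -0.4, 0]], [[0.003, 0, 0.001], [0, 0, 0]], [[0, 0, 0], [0, 0, 0]], [[0, 0, 0], [0, 0, 0]], [[0, 0, 0], [0, 0, 0]], [[0, 0, 0], [0, 0, 0]], [[0, 0, 0], [0, 0, 0]]]}}

```text
clock: 11.98
eef_pos: [595.9, 297.7, 49.8]
tcp_rot: [18.7, 89.6, 9.5]
force: [-0.4, -0.8, 0.2]
gripper_width: 87.9
```

Run:
```python
from h import *
rel([592.5,296.3,48],80.7)
```

```text
t 11.98 tcp [595.9 297.7  49.8] F [-0.4 -0.8  0.2] w 87.9 joints [ 24.  24. 102.  -0.  54. -56.]
jaw ang 80.8
shift tool mm [ 1.8 -1.9 -3.1] rot [ 0.1  0.4 -0.1] | /8: [ 0.2 -0.2 -0.4] [ 0.01  0.05 -0.02]
```

{"method": "move_arm", "body": {"commands": [[[0.001, -0.001, -0.003], [0, 0, 0]], [[0, 0, 0], [0, 0, 0]], [[0, 0, 0], [0, 0, 0]], [[0, 0, 0], [0, 0, 0]], [[0, 0, 0], [0, 0, 0]], [[0, 0, 0], [0, 0, 0]], [[0, 0, 0], [0, 0, 0]], [[0, 0, 0], [0, 0, 0]]], "fingers": 0}}

```text
clock: 12.65
eef_pos: [592.8, 297.3, 49.6]
tcp_rot: [21.5, 89.5, 12.3]
force: [0.4, 0.3, 0.3]
gripper_width: 37.1
```

{"method": "move_arm", "body": {"commands": [[[0, 0, 0], [0, 0, 0]], [[0, 0, 0], [0, 0, 0]], [[0, 0, 0], [0, 0, 0]], [[0, 0, 0], [0, 0, 0]], [[0, 0, 0], [0, 0, 0]], [[0, 0, 0], [0, 0, 0]], [[0, 0, 0], [0, 0, 0]], [[0, 0, 0], [0, 0, 0]]]}}

```text
clock: 13.32
eef_pos: [592.7, 297.1, 49.4]
tcp_rot: [19.3, 89.6, 10.1]
force: [0.4, -0.5, -0.7]
gripper_width: 23.5
```

Run:
```python
from h import *
rel([592.5,296.3,240],80.7)
```

```text
t 13.32 tcp [592.7 297.1  49.4] F [ 0.4 -0.5 -0.7] w 23.5 joints [ 25.  23. 103.  -0.  54. -56.]
jaw ang 80.8
shift tool mm [-190.6   -0.3    1.3] rot [ 0.1  0.4 -0.1] | /8: [-23.8  -0.    0.2] [ 0.01  0.05 -0.02]
```

{"method": "move_arm", "body": {"commands": [[[-0.01, 0, 0], [0, 0, 0]], [[-0.025, 0, 0], [0, 0, 0]], [[-0.03, 0, 0], [0, 0, 0]], [[-0.03, 0, 0], [0, 0, 0]], [[-0.03, 0, 0], [0, 0, 0]], [[-0.03, 0, 0], [0, 0, 0]], [[-0.02, 0, 0], [0, 0, 0]], [[-0.01, 0, 0], [0, 0, 0]]]}}

```text
clock: 13.98
eef_pos: [584.9, 294.1, 235.3]
tcp_rot: [-139.9, 89.2, -149.1]
force: [0.4, -0.4, -2.5]
gripper_width: 23.9
```

Run:
```python
from h import *
s=dict(np.load('/tmp/t7.npz'));P=pts(s);H=cv2.cvtColor(s['img'],cv2.COLOR_RGB2HSV)
m=((H[...,0]>15)&(H[...,0]<34)&(H[...,1]>120)&(P[...,2]>140)&(P[...,2]<160))
m=cv2.morphologyEx(m.astype(np.uint8),cv2.MORPH_CLOSE,np.ones((9,9)))
n,l,st,c=cv2.connectedComponentsWithStats(m)
for i in range(1,n):
    if st[i,4]>40:
        q=P[(l==i)&(P[...,2]>146)];r=cv2.minAreaRect(q[:,:2].astype(np.float32));print(inv(r[0]).round(1),np.round(r[1],0),round(r[2],0))
for x in(-22,22): print(x,fx(x,185))
rel(fx(-21,183,235),87.6)
rel(fx(21,183,235),87.6)
```

```text
[ 47.6 137.6] [34. 15.] 71.0
[45.8 25.8] [15. 31.] 27.0
[  0. 136.] [16. 32.] 23.0
[-0.9 24.9] [33. 13.] 29.0
[-54.5 137.5] [33. 14.] 33.0
[-52.   27.5] [33. 15.] 52.0
-22 [521.26629368 151.25898795   0.        ]
22 [565.2276982  149.41645919   0.        ]
t 13.98 tcp [584.9 294.1 235.3] F [ 0.4 -0.4 -2.5] w 23.9 joints [ 25.  14.  94.  -0.  73. -56.]
jaw ang 80.8
shift tool mm [   2.  -153.   -38.7] rot [-6.8 -0.6  0.4] | /8: [  0.2 -19.1  -4.8] [-0.85 -0.08  0.06]
t 13.98 tcp [584.9 294.1 235.3] F [ 0.4 -0.4 -2.5] w 23.9 joints [ 25.  14.  94.  -0.  73. -56.]
jaw ang 80.8
shift tool mm [   1.5 -148.1    3. ] rot [-6.8 -0.6  0.4] | /8: [  0.2 -18.5   0.4] [-0.85 -0.08  0.06]
```

{"method": "move_arm", "body": {"commands": [[[-0.001, -0.019, 0], [-0.9, 0, 0]], [[-0.001, -0.02, 0], [-0.9, 0, 0]], [[0, -0.02, 0], [-0.9, 0, 0]], [[0, -0.02, 0], [-0.9, 0, 0]], [[0, -0.02, 0], [-0.9, 0, 0]], [[0, -0.02, 0], [-0.9, 0, 0]], [[0, -0.018, 0], [-0.9, 0, 0]], [[0, -0.008, 0], [-0.5, 0, 0]]]}}

```text
clock: 14.65
eef_pos: [567.1, 147.5, 240.5]
tcp_rot: [-156.4, 89.4, -158.2]
force: [-0.6, 0.0, -2.5]
gripper_width: 23.6
```

Run:
```python
from h import *
rel(fx(20,183,200),87.6)
```

```text
t 14.65 tcp [567.1 147.5 240.5] F [-0.6  0.  -2.5] w 23.6 joints [ 12.   6. 103.  -0.  72. -76.]
jaw ang 88.2
shift tool mm [40.5  0.  -3.6] rot [ 0.6 -0.5  0.2] | /8: [ 5.1  0.  -0.4] [ 0.08 -0.07  0.03]
```

{"method": "move_arm", "body": {"commands": [[[0, 0.004, -0.003], [0.6, -0.5, 0]], [[0.005, 0, -0.001], [0, 0, 0]], [[0.008, 0, 0], [0, 0, 0]], [[0.006, 0, 0], [0, 0, 0]], [[0.004, 0, 0], [0, 0, 0]], [[0, 0, 0], [0, 0, 0]], [[0, 0, 0], [0, 0, 0]], [[0, 0, 0], [0, 0, 0]]]}}

```text
clock: 15.32
eef_pos: [560.6, 154.5, 211.7]
tcp_rot: [-147.4, 89.6, -149.8]
force: [-0.2, 0.1, -2.2]
gripper_width: 24.0
```

Run:
```python
from h import *
rel(fx(20,187,184),87.6)
snap('top','t8');snap('wrist','w8')
```

```text
t 15.32 tcp [560.6 154.5 211.7] F [-0.2  0.1 -2.2] w 24.0 joints [ 13.   6. 105.  -0.  69. -74.]
jaw ang 87.5
shift tool mm [27.7 -2.8  3. ] rot [-0.1 -0.3  0.2] | /8: [ 3.5 -0.4  0.4] [-0.01 -0.04  0.02]
```

View pics/w8.png

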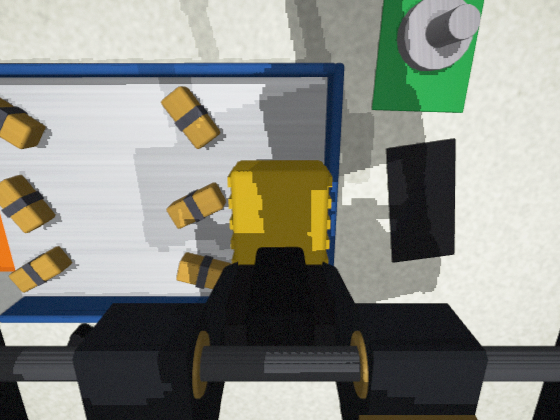

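View pics/t8.png

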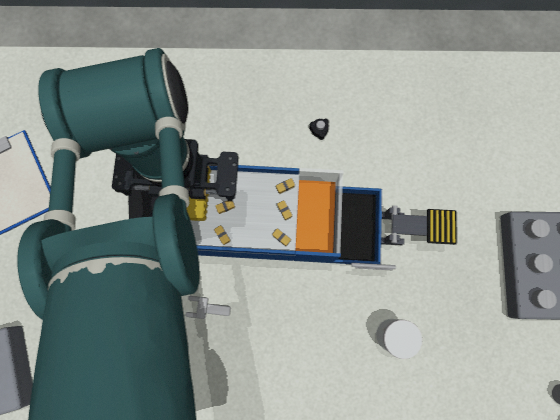

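The pusher hangs behind the back pin row (wrist view block at (280,210), nearest pins at column 220) and inside the end wall. I'll lower it onto the deck.

{"method": "move_arm", "body": {"commands": [[[0.002, -0.003, 0.003], [0, -0.3, 0.2]], [[0.006, 0, 0], [0, 0, 0]], [[0.007, 0, 0], [0, 0, 0]], [[0.006, 0, 0], [0, 0, 0]], [[0.003, 0, 0], [0, 0, 0]], [[0.001, 0, 0], [0, 0, 0]], [[0, 0, 0], [0, 0, 0]], [[0, 0, 0], [0, 0, 0]]]}}

```text
clock: 16.08
eef_pos: [564.6, 150.6, 184.7]
tcp_rot: [18.3, 89.9, 15.8]
force: [-0.3, -0.4, -3.2]
gripper_width: 23.7
```

Run:
```python
from h import *
rel(fx(20,187,183),87.6)
```

```text
t 16.08 tcp [564.6 150.6 184.7] F [-0.3 -0.4 -3.2] w 23.7 joints [ 12.   8. 107.   0.  66. -75.]
jaw ang 87.5
shift tool mm [ 1.7  0.9 -1.3] rot [-0.1  0.1 -0. ] | /8: [ 0.2  0.1 -0.2] [-0.01  0.01 -0.  ]
```

{"method": "move_arm", "body": {"commands": [[[0.001, -0.006, 0], [0, 0, 0]], [[0, -0.009, 0], [0, 0, 0]], [[0, -0.01, 0], [0, 0, 0]], [[0, -0.01, 0], [0, 0, 0]], [[0, -0.01, 0], [0, 0, 0]], [[0, -0.01, 0], [0, 0, 0]], [[0, -0.01, 0], [0, 0, 0]], [[0, -0.01, 0], [0, 0, 0]]]}}

```text
clock: 16.75
eef_pos: [561.3, 69.5, 184.6]
tcp_rot: [25.7, 89.8, 23.3]
force: [0.9, 0.6, -3.5]
gripper_width: 24.0
```

Run:
```python
from h import *
rel(fx(20,20,183),87.6);print(inv(ctrl.sense()['eef_pos']))
```

```text
t 16.75 tcp [561.3  69.5 184.6] F [ 0.9  0.6 -3.5] w 24.0 joints [  4.   6. 109.   0.  65. -83.]
jaw ang 87.6
shift tool mm [  1.4 -85.   -1.4] rot [-0.   0.2 -0.1] | /8: [  0.2 -10.6  -0.2] [-0.    0.03 -0.01]
[ 21.39706336 104.99791652]
```

{"method": "move_arm", "body": {"commands": [[[0.001, -0.01, -0.001], [0, 0, 0]], [[0, -0.01, 0], [0, 0, 0]], [[0, -0.01, 0], [0, 0, 0]], [[0, -0.01, 0], [0, 0, 0]], [[0, -0.009, 0], [0, 0, 0]], [[0, -0.008, 0], [0, 0, 0]], [[0, -0.006, 0], [0, 0, 0]], [[0, -0.004, 0], [0, 0, 0]]]}}

```text
clock: 17.42
eef_pos: [557.1, -6.5, 184.2]
tcp_rot: [26.4, 89.7, 23.8]
force: [-0.3, -0.2, -2.3]
gripper_width: 23.6
```

Run:
```python
from h import *
rel(fx(20,8,183),87.6);print(inv(ctrl.sense()['eef_pos']))
snap('side','s9');snap('wrist','w9')
i=dict(np.load('/tmp/s9.npz'))['img'][160:290,190:370,::-1]; cv2.imwrite('pics/s9z.png',cv2.resize(i,None,fx=4,fy=4))
```

```text
t 17.42 tcp [557.1  -6.5 184.2] F [-0.3 -0.2 -2.3] w 23.6 joints [ -3.   5. 110.   0.  65. -91.]
jaw ang 87.4
shift tool mm [  1.2 -20.9  -0.4] rot [-0.2  0.3 -0.1] | /8: [ 0.1 -2.6 -0. ] [-0.02  0.04 -0.02]
[20.4145265  28.91636537]
```

View pics/s9z.png

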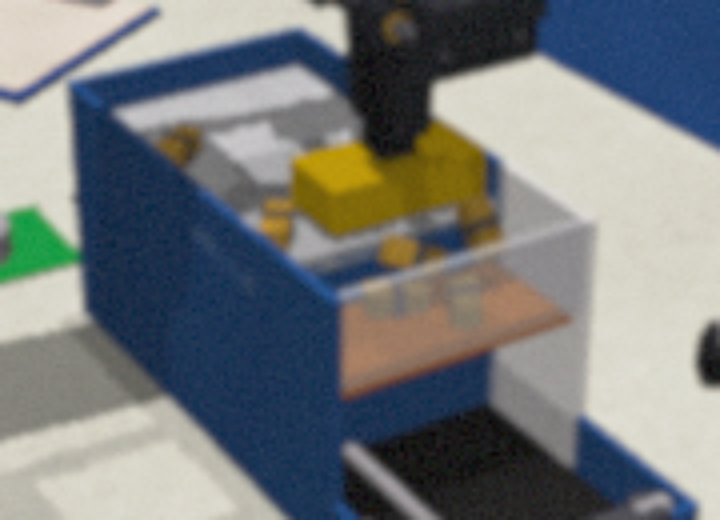

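View pics/w9.png

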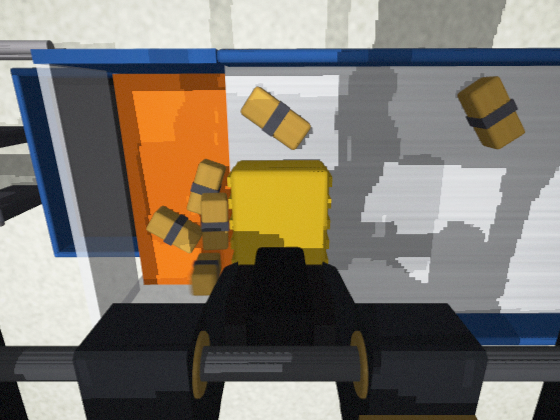

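Four pins are being pushed over the edge (wrist view (208,185), (215,218), (175,230), (205,275)), and two remain on the -x side. I'll push about 24 mm further.

{"method": "move_arm", "body": {"commands": [[[0, -0.006, 0], [0, 0, 0]], [[0, -0.006, 0], [0, 0, 0]], [[0, -0.006, 0], [0, 0, 0]], [[0, -0.005, 0], [0, 0, 0]], [[0, -0.003, 0], [0, 0, 0]], [[0, 0, 0], [0, 0, 0]], [[0, 0, 0], [0, 0, 0]], [[0, 0, 0], [0, 0, 0]]]}}

```text
clock: 18.18
eef_pos: [555.5, -34.9, 183.5]
tcp_rot: [23.5, 89.8, 20.9]
force: [-0.7, -0.0, -1.6]
gripper_width: 23.9
```

Run:
```python
from h import *
rel(fx(20,30,183),87.6);print(inv(ctrl.sense()['eef_pos']))
snap('side','s10');snap('wrist','w10')
i=dict(np.load('/tmp/s10.npz'))['img'][160:290,190:370,::-1]; cv2.imwrite('pics/s10z.png',cv2.resize(i,None,fx=4,fy=4))
```

```text
t 18.18 tcp [555.5 -34.9 183.5] F [-0.7 -0.  -1.6] w 23.9 joints [ -6.   5. 110.   0.  65. -94.]
jaw ang 87.5
shift tool mm [ 0.5 29.5 -0.1] rot [-0.1  0.2 -0.1] | /8: [ 0.1  3.7 -0. ] [-0.02  0.03 -0.01]
[20.01035899  0.46837401]
```

View pics/s10z.png

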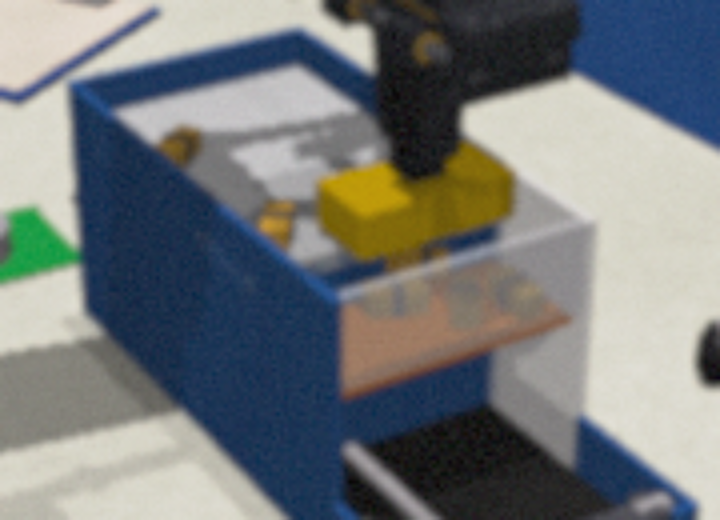

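View pics/w10.png

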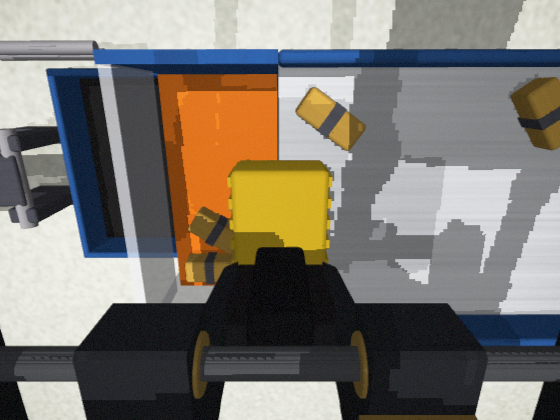

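Four pins have dropped and some sit partly under the pusher. I'll lift straight up and look.

{"method": "move_arm", "body": {"commands": [[[-0.008, 0, 0], [0, 0, 0]], [[-0.012, 0, 0], [0, 0, 0]], [[-0.012, 0, 0], [0, 0, 0]], [[-0.012, 0, 0], [0, 0, 0]], [[-0.01, 0.008, 0], [0, 0, 0]], [[0, 0.01, -0.005], [0, 0, 0]], [[0, 0.02, -0.005], [0, 0, 0]], [[0, 0.025, -0.005], [0, 0, 0]]]}}

```text
clock: 18.95
eef_pos: [544.9, 29.5, 247.6]
tcp_rot: [4.3, 89.4, 1.5]
force: [0.6, 0.6, -3.3]
gripper_width: 24.0
```

{"method": "move_arm", "body": {"commands": [[[0, 0.02, -0.005], [0, 0, 0]], [[0, 0.02, -0.005], [0, 0, 0]], [[0, 0.02, -0.005], [0, 0, 0]], [[0, 0.02, -0.005], [0, 0, 0]], [[0, 0.02, -0.005], [0, 0, 0]], [[0, 0.01, 0], [0, 0, 0]], [[0, 0, 0], [0, 0, 0]], [[0, 0, 0], [0, 0, 0]]]}}

```text
clock: 19.62
eef_pos: [519.9, 156.0, 251.8]
tcp_rot: [20.9, 89.1, 18.5]
force: [-0.0, -1.0, -1.4]
gripper_width: 23.8
```

Run:
```python
from h import *
rel(fx(-20,187,230),87.6);print(inv(ctrl.sense()['eef_pos']))
snap('top','t11');snap('wrist','w11')
i=dict(np.load('/tmp/t11.npz'))['img'][150:270,190:350,::-1]; cv2.imwrite('pics/t11z.png',cv2.resize(i,None,fx=5,fy=5))
```

```text
t 19.62 tcp [519.9 156.  251.8] F [-0.  -1.  -1.4] w 23.8 joints [ 14.  -0. 108.   0.  72. -74.]
jaw ang 87.6
shift tool mm [21.8 -2.8  3.2] rot [ 0.   0.9 -0.3] | /8: [ 2.7 -0.3  0.4] [ 0.    0.11 -0.04]
[-23.54671731 189.66441304]
```

View pics/t11z.png

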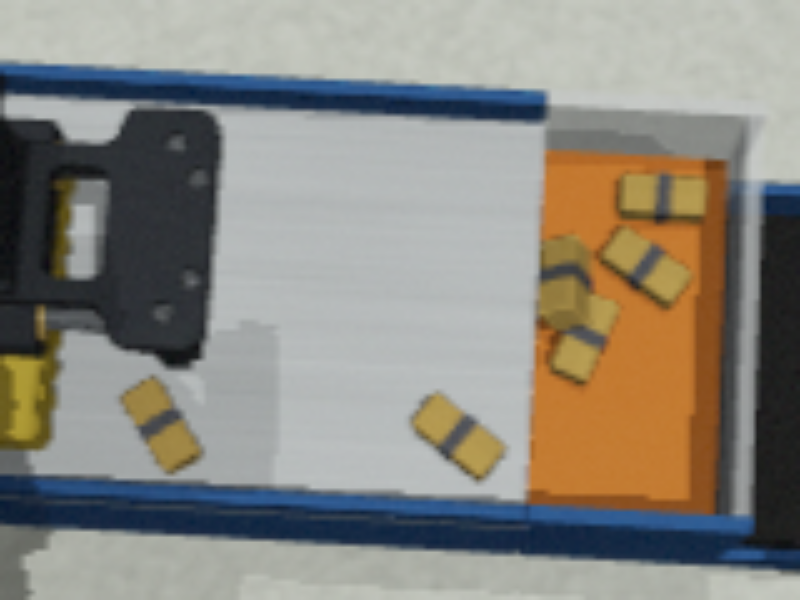

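View pics/w11.png

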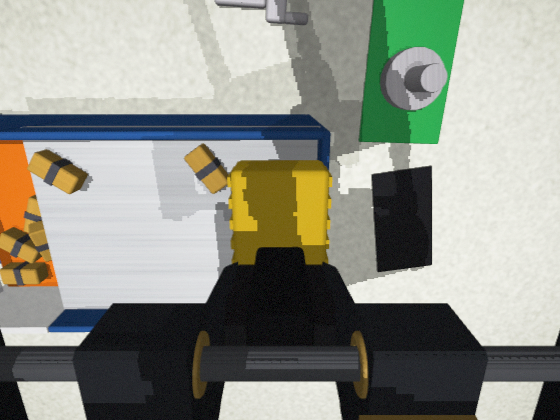

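Four pins are in the pocket, one leaning on another but below deck level. Two remain on the deck at zoom (162,425) and (457,437). I'll lower for the second sweep.

{"method": "move_arm", "body": {"commands": [[[0.003, -0.003, 0.003], [0, 0.9, -0.3]], [[0.01, 0, 0], [0, 0, 0]], [[0.012, 0, 0], [0, 0, 0]], [[0.012, 0, 0], [0, 0, 0]], [[0.008, 0, 0], [0, 0, 0]], [[0.004, 0, 0], [0, 0, 0]], [[0, 0, 0], [0, 0, 0]], [[0, 0, 0], [0, 0, 0]]]}}

```text
clock: 20.38
eef_pos: [523.0, 146.3, 194.4]
tcp_rot: [-157.6, 89.6, -160.5]
force: [-0.3, 0.4, -1.9]
gripper_width: 23.9
```

Run:
```python
from h import *
rel(fx(-21,187,183),87.6);print(inv(ctrl.sense()['eef_pos']))
```

```text
t 20.38 tcp [523.  146.3 194.4] F [-0.3  0.4 -1.9] w 23.9 joints [ 13.   3. 111.  -0.  67. -74.]
jaw ang 87.2
shift tool mm [11.4  6.9 -0.9] rot [-0.5 -0.4  0.2] | /8: [ 1.4  0.9 -0.1] [-0.06 -0.05  0.02]
[-20.06927367 180.12844574]
```

{"method": "move_arm", "body": {"commands": [[[0, 0.005, 0], [-0.5, -0.4, 0]], [[0, 0.002, 0], [0, 0, 0]], [[0.003, 0, 0], [0, 0, 0]], [[0.004, 0, 0], [0, 0, 0]], [[0.003, 0, 0], [0, 0, 0]], [[0.001, 0, 0], [0, 0, 0]], [[0, 0, 0], [0, 0, 0]], [[0, 0, 0], [0, 0, 0]]]}}

```text
clock: 21.05
eef_pos: [524.5, 155.1, 184.3]
tcp_rot: [-21.1, 89.7, -23.3]
force: [0.2, -0.1, -2.4]
gripper_width: 23.5
```

Run:
```python
from h import *
rel(fx(-21,187,183),87.6);print(inv(ctrl.sense()['eef_pos']))
```

```text
t 21.05 tcp [524.5 155.1 184.3] F [ 0.2 -0.1 -2.4] w 23.5 joints [ 14.   4. 111.  -0.  65. -74.]
jaw ang 87.8
shift tool mm [ 1.3 -2.  -2.1] rot [0.2 0.2 0.1] | /8: [ 0.2 -0.2 -0.3] [0.02 0.03 0.01]
[-18.9585218  188.98029511]
```

{"method": "move_arm", "body": {"commands": [[[0.001, -0.006, -0.002], [0, 0, 0]], [[0, -0.009, -0.001], [0, 0, 0]], [[0, -0.01, 0], [0, 0, 0]], [[0, -0.01, 0], [0, 0, 0]], [[0, -0.01, 0], [0, 0, 0]], [[0, -0.01, 0], [0, 0, 0]], [[0, -0.01, 0], [0, 0, 0]], [[0, -0.01, 0], [0, 0, 0]]]}}

```text
clock: 21.72
eef_pos: [518.0, 73.4, 183.9]
tcp_rot: [-14.3, 89.7, -16.5]
force: [0.9, 0.4, -2.5]
gripper_width: 23.5
```

Run:
```python
from h import *
rel(fx(-21,30,183),87.6);print(inv(ctrl.sense()['eef_pos']))
```

```text
t 21.72 tcp [518.   73.4 183.9] F [ 0.9  0.4 -2.5] w 23.5 joints [  5.   1. 114.  -0.  65. -82.]
jaw ang 87.8
shift tool mm [  1.  -77.    0.7] rot [0.2 0.3 0.1] | /8: [ 0.1 -9.6  0.1] [0.03 0.04 0.01]
[-21.97680296 107.03420574]
```

{"method": "move_arm", "body": {"commands": [[[0.001, -0.01, 0.001], [0, 0, 0]], [[0, -0.01, 0], [0, 0, 0]], [[0, -0.01, 0], [0, 0, 0]], [[0, -0.01, 0], [0, 0, 0]], [[0, -0.009, 0], [0, 0, 0]], [[0, -0.008, 0], [0, 0, 0]], [[0, -0.006, 0], [0, 0, 0]], [[0, -0.005, 0], [0, 0, 0]]]}}

```text
clock: 22.38
eef_pos: [516.1, -3.8, 183.2]
tcp_rot: [-8.0, 89.7, -10.3]
force: [0.4, 1.0, -1.7]
gripper_width: 23.6
```

Run:
```python
from h import *
rel(fx(-21,2,183),87.6);print(inv(ctrl.sense()['eef_pos']))
snap('wrist','w12')
```

```text
t 22.38 tcp [516.1  -3.8 183.2] F [ 0.4  1.  -1.7] w 23.6 joints [ -3.   0. 115.  -0.  65. -91.]
jaw ang 87.7
shift tool mm [  0.2 -27.8  -0.4] rot [0.1 0.3 0. ] | /8: [ 0.  -3.5 -0. ] [0.01 0.04 0.01]
[-20.63393087  29.81518233]
```

View pics/w12.png

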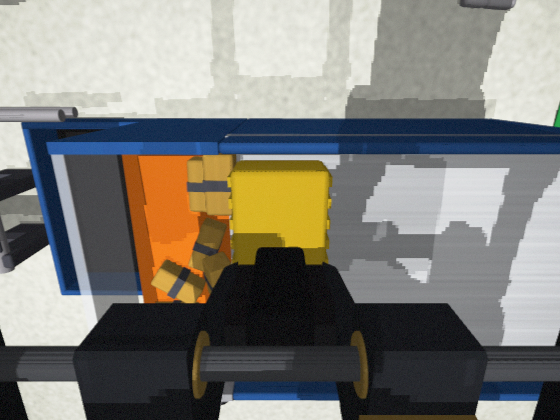

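Both remaining pins are at the edge (wrist view (212,185)). I'll push the last 28 mm slowly, then lift.

{"method": "move_arm", "body": {"commands": [[[0, -0.006, 0], [0, 0, 0]], [[0, -0.006, 0], [0, 0, 0]], [[0, -0.006, 0], [0, 0, 0]], [[0, -0.005, 0], [0, 0, 0]], [[0, -0.003, 0], [0, 0, 0]], [[0, 0, 0], [0, 0, 0]], [[0, 0, 0], [0, 0, 0]], [[0, 0, 0], [0, 0, 0]]]}}

```text
clock: 23.1
eef_pos: [514.8, -33.6, 183.0]
tcp_rot: [-23.3, 89.7, -25.7]
force: [-0.1, 0.4, -2.5]
gripper_width: 23.7
```

{"method": "move_arm", "body": {"commands": [[[-0.008, 0, 0], [0, 0, 0]], [[-0.012, 0, 0], [0, 0, 0]], [[-0.012, 0, 0], [0, 0, 0]], [[-0.012, 0, 0], [0, 0, 0]], [[-0.01, 0.008, 0], [0, 0, 0]], [[0, 0.015, 0.003], [0, 0, 0]], [[0, 0.02, 0.003], [0, 0, 0]], [[0, 0.025, 0.005], [0, 0, 0]]]}}

```text
clock: 23.77
eef_pos: [529.9, 34.9, 248.7]
tcp_rot: [-13.7, 89.3, -16.3]
force: [0.2, -0.2, -2.9]
gripper_width: 23.3
```

{"method": "move_arm", "body": {"commands": [[[0, 0.02, 0.005], [0, 0, 0]], [[0, 0.02, 0.005], [0, 0, 0]], [[0, 0.02, 0.005], [0, 0, 0]], [[0, 0.02, 0.005], [0, 0, 0]], [[0, 0.02, 0.005], [0, 0, 0]], [[0, 0.01, 0], [0, 0, 0]], [[0, 0, 0], [0, 0, 0]], [[0, 0, 0], [0, 0, 0]]]}}

```text
clock: 24.43
eef_pos: [563.3, 159.1, 261.7]
tcp_rot: [7.6, 88.5, 5.4]
force: [-0.7, 0.2, -2.8]
gripper_width: 24.0
```

Run:
```python
from h import *
s=snap('top','t13');P=pts(s)
i=s['img'][150:270,190:350,::-1]; cv2.imwrite('pics/t13z.png',cv2.resize(i,None,fx=5,fy=5))
H=cv2.cvtColor(s['img'],cv2.COLOR_RGB2HSV)
a=np.radians(FA);d=P[...,:2]-FO; X=d@[np.cos(a),np.sin(a)];Y=d@[-np.sin(a),np.cos(a)]
m=(H[...,0]>15)&(H[...,0]<34)&(H[...,1]>110)&(np.abs(X)<80)&(Y<40)&(Y>-90)&(P[...,2]>90)
print(m.sum(),np.nanmax(P[m][:,2]),Y[m].max(),Y[m].min())
rel([592,303.5,240],86)
```

```text
763 136.91775556522975 -0.417087230498062 -64.26437323185985
t 24.48 tcp [563.3 158.9 261.8] F [ 0.   0.5 -1.4] w 23.7 joints [ 13.   4. 103.  -0.  72. -74.]
jaw ang 87.7
shift tool mm [ 23.  145.5  22.4] rot [ 1.7  1.5 -0.2] | /8: [ 2.9 18.2  2.8] [ 0.22  0.19 -0.03]
```

View pics/t13z.png

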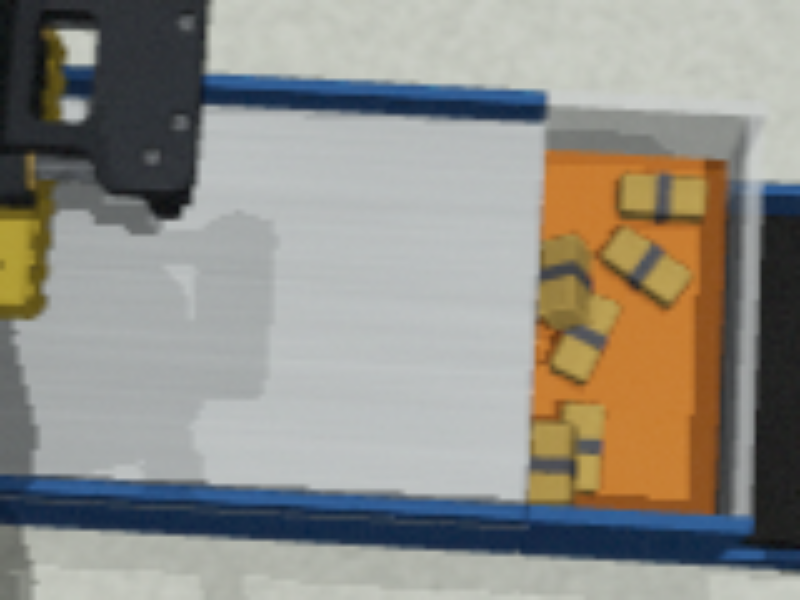

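All six pins are in the pocket (zoom x 530–705, top at z ≤ 137) and the deck is empty. Next I put the pusher back on its mat.

{"method": "move_arm", "body": {"commands": [[[0, 0.018, 0.003], [0.2, 1, 0]], [[0, 0.019, 0.003], [0.2, 0.5, 0]], [[0, 0.019, 0.003], [0.2, 0, 0]], [[0, 0.019, 0.003], [0.2, 0, 0]], [[0, 0.019, 0.003], [0.2, 0, 0]], [[0, 0.019, 0.003], [0.2, 0, 0]], [[0.005, 0.019, 0.002], [0.2, 0, 0]], [[0.01, 0.01, 0.002], [0.2, 0, 0]]]}}

```text
clock: 25.15
eef_pos: [594.7, 292.0, 251.1]
tcp_rot: [-5.6, 89.9, -10.4]
force: [0.2, 0.2, -1.9]
gripper_width: 23.9
```

Run:
```python
from h import *
rel([592,303.5,100],87)
```

```text
t 25.15 tcp [594.7 292.  251.1] F [ 0.2  0.2 -1.9] w 23.9 joints [ 24.  13.  93.  -0.  74. -61.]
jaw ang 85.3
shift tool mm [151.1  11.2  -4. ] rot [-1.7  0.1  0. ] | /8: [18.9  1.4 -0.5] [-0.21  0.02  0.  ]
```

{"method": "move_arm", "body": {"commands": [[[0.015, 0.004, -0.002], [0, 0, 0]], [[0.025, 0.004, -0.002], [0, 0, 0]], [[0.028, 0.002, 0], [0, 0, 0]], [[0.028, 0, 0], [0, 0, 0]], [[0.025, 0, 0], [0, 0, 0]], [[0.018, 0, 0], [0, 0, 0]], [[0.008, 0, 0], [0, 0, 0]], [[0, 0, 0], [0, 0, 0]]]}}

```text
clock: 25.82
eef_pos: [592.0, 294.3, 94.5]
tcp_rot: [-83.2, 89.7, -88.2]
force: [0.0, 0.4, -3.0]
gripper_width: 24.0
```

Run:
```python
from h import *
rel([592,303.5,54],87)
```

```text
t 25.82 tcp [592.  294.3  94.5] F [ 0.   0.4 -3. ] w 24.0 joints [ 24.  20. 101.  -0.  59. -60.]
jaw ang 85.0
shift tool mm [40.4  9.4 -0.8] rot [-2.   0.   0.3] | /8: [ 5.1  1.2 -0.1] [-0.25  0.    0.04]
```

{"method": "move_arm", "body": {"commands": [[[0.004, 0.005, 0], [0, 0, 0]], [[0.008, 0.004, 0], [0, 0, 0]], [[0.01, 0, 0], [0, 0, 0]], [[0.008, 0, 0], [0, 0, 0]], [[0.005, 0, 0], [0, 0, 0]], [[0.003, 0, 0], [0, 0, 0]], [[0, 0, 0], [0, 0, 0]], [[0, 0, 0], [0, 0, 0]]]}}

```text
clock: 26.48
eef_pos: [596.6, 304.0, 57.7]
tcp_rot: [-19.3, 89.6, -24.4]
force: [-1.1, 0.6, -1.8]
gripper_width: 24.2
```

Run:
```python
from h import *
rel([592,303.5,49.5],85)
```

```text
t 26.48 tcp [596.6 304.   57.7] F [-1.1  0.6 -1.8] w 24.2 joints [ 25.  23. 101.  -0.  55. -60.]
jaw ang 84.9
shift tool mm [ 8.2 -0.9 -4.6] rot [-0.1  0.4  0.1] | /8: [ 1.  -0.1 -0.6] [-0.01  0.05  0.02]
```

{"method": "move_arm", "body": {"commands": [[[0.002, -0.001, -0.003], [0, 0, 0]], [[0.003, 0, -0.001], [0, 0, 0]], [[0.002, 0, 0], [0, 0, 0]], [[0.001, 0, 0], [0, 0, 0]], [[0.001, 0, 0], [0, 0, 0]], [[0, 0, 0], [0, 0, 0]], [[0, 0, 0], [0, 0, 0]], [[0, 0, 0], [0, 0, 0]]]}}

```text
clock: 27.15
eef_pos: [593.2, 303.8, 49.7]
tcp_rot: [-6.3, 89.4, -11.4]
force: [0.4, 0.1, -2.3]
gripper_width: 23.5
```

Run:
```python
from h import *
rel([592,303.5,49],85)
s=snap('side','s14'); i=s['img'][110:250,150:300,::-1]; cv2.imwrite('pics/s14z.png',cv2.resize(i,None,fx=4,fy=4))
```

```text
t 27.15 tcp [593.2 303.8  49.7] F [ 0.4  0.1 -2.3] w 23.5 joints [ 25.  24. 102.  -0.  54. -60.]
jaw ang 84.9
shift tool mm [ 0.7 -0.4 -1.2] rot [-0.1  0.6  0.1] | /8: [ 0.1 -0.  -0.2] [-0.01  0.07  0.01]
```

{"method": "move_arm", "body": {"commands": [[[0.001, 0, 0], [0, 0, 0]], [[0.001, 0, 0], [0, 0, 0]], [[0.001, 0, 0], [0, 0, 0]], [[0, 0, 0], [0, 0, 0]], [[0, 0, 0], [0, 0, 0]], [[0, 0, 0], [0, 0, 0]], [[0, 0, 0], [0, 0, 0]], [[0, 0, 0], [0, 0, 0]]]}}

```text
clock: 27.87
eef_pos: [594.0, 304.0, 49.5]
tcp_rot: [-1.8, 89.4, -6.9]
force: [-0.9, -0.8, 0.4]
gripper_width: 23.7
```

{"method": "move_arm", "body": {"commands": [[[0, 0, 0], [0, 0, 0]], [[0, 0, 0], [0, 0, 0]], [[0, 0, 0], [0, 0, 0]], [[0, 0, 0], [0, 0, 0]], [[0, 0, 0], [0, 0, 0]], [[0, 0, 0], [0, 0, 0]], [[0, 0, 0], [0, 0, 0]], [[0, 0, 0], [0, 0, 0]]], "fingers": 100}}

```text
clock: 28.53
eef_pos: [595.9, 305.0, 50.2]
tcp_rot: [6.7, 89.1, 1.6]
force: [0.4, -0.6, -0.5]
gripper_width: 75.2
```

{"method": "move_arm", "body": {"commands": [[[-0.015, 0, 0], [0, 0, 0]], [[-0.025, 0, 0], [0, 0, 0]], [[-0.03, 0, 0], [0, 0, 0]], [[-0.03, 0, 0], [0, 0, 0]], [[-0.03, 0, 0], [0, 0, 0]], [[-0.03, 0, 0], [0, 0, 0]], [[-0.025, 0, 0], [0, 0, 0]], [[-0.01, 0, 0], [0, 0, 0]]]}}

```text
clock: 29.2
eef_pos: [589.5, 303.4, 255.1]
tcp_rot: [-20.0, 89.6, -25.1]
force: [0.8, 0.9, 0.6]
gripper_width: 88.6
```

Run:
```python
from h import *
s=snap('side','s15'); i=s['img'][110:250,150:300,::-1]; cv2.imwrite('pics/s15z.png',cv2.resize(i,None,fx=4,fy=4))
rel(fx(0,-292,200),87)
rel(fx(0,-292,200),0)
```

```text
t 29.25 tcp [590.4 303.8 256.8] F [ 0.6 -0.5  1.9] w 87.8 joints [ 25.  13.  93.  -0.  74. -60.]
jaw ang 84.9
shift tool mm [  57.4 -633.4  -11.7] rot [-2.1  0.6  0.1] | /8: [  7.2 -79.2  -1.5] [-0.26  0.07  0.01]
t 29.25 tcp [590.4 303.8 256.8] F [ 0.6 -0.5  1.9] w 87.8 joints [ 25.  13.  93.  -0.  74. -60.]
jaw ang 84.9
shift tool mm [  57.4 -633.4  -11.7] rot [84.9  0.5 -0.4] | /8: [  7.2 -79.2  -1.5] [10.62  0.06 -0.05]
```

View pics/s15z.png

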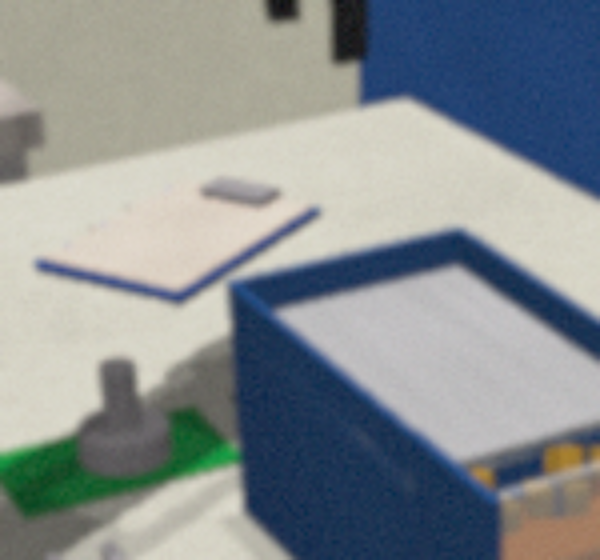

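The weight is upright on the green mat (zoom (122,415)) and the deck is clear. The pusher is hidden behind the fixture, so I'll check it from above on the way. Moving to the pedal with fingers shut.

{"method": "move_arm", "body": {"commands": [[[0, -0.039, 0], [0, 0, 0]], [[0, -0.039, 0], [0, 0, 0]], [[0, -0.039, 0], [0, 0, 0]], [[0, -0.039, 0], [0, 0, 0]], [[0, -0.039, 0], [0, 0, 0]], [[0, -0.039, 0], [0, 0, 0]], [[0, -0.039, 0], [0, 0, 0]], [[0, -0.039, 0], [0, 0, 0]]], "fingers": 0}}

```text
clock: 29.92
eef_pos: [559.5, -10.0, 250.5]
tcp_rot: [25.0, 89.6, 20.7]
force: [-0.1, -0.6, 0.9]
gripper_width: 36.7
```

{"method": "move_arm", "body": {"commands": [[[0, -0.037, 0], [0, 0, 0]], [[0, -0.037, 0], [0, 0, 0]], [[0, -0.037, 0], [0, 0, 0]], [[0, -0.037, 0], [0, 0, 0]], [[0, -0.037, 0], [0, 0, 0]], [[0, -0.037, 0], [0, 0, 0]], [[0, -0.03, 0], [0, 0, 0]], [[0, -0.015, 0], [0, 0, 0]]]}}

```text
clock: 30.58
eef_pos: [528.3, -291.5, 237.7]
tcp_rot: [149.8, 89.4, 145.3]
force: [0.3, -0.8, 0.1]
gripper_width: 0.3
```

Run:
```python
from h import *
rel(fx(0,-292,100),87.6)
s=snap('top','t16');P=pts(s);Z=P[...,2]
n=np.hypot(P[...,0]-592,P[...,1]-303)<90
comps(P,n&(Z>20)&(Z<60),'push');comps(P,n&(Z>80)&(Z<100),'handle',20)
```

```text
t 30.58 tcp [ 528.3 -291.5  237.7] F [ 0.3 -0.8  0.1] w 0.3 joints [ -31.    8.  101.    0.   72. -117.]
jaw ang 85.5
shift tool mm [137.5 -35.8  -0.9] rot [-2.1 -0.5 -0.3] | /8: [17.2 -4.5 -0.1] [-0.26 -0.07 -0.04]
push [141.1 193.1] 941 med [583.1 296.9  33.1] rect [[594.0, 303.8], [51.6, 100.5], 84.9] z [26. 41.]
handle [130.8 185.2] 164 med [592.5 302.3  92.8] rect [[593.9, 303.6], [24.4, 24.4], 84.7] z [84. 96.]
```

View pics/t16.png

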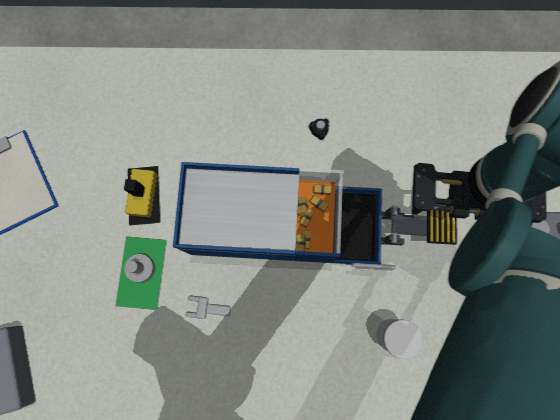

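The pusher stands upright at (594, 303.7) on its mat, the weight is on the green mat, and six pins are in the pocket. I'll descend on the pad.

{"method": "move_arm", "body": {"commands": [[[0.01, -0.014, 0], [-1, 0, 0]], [[0.02, -0.014, 0], [-1, 0, 0]], [[0.025, -0.008, 0], [0, 0, 0]], [[0.028, 0, 0], [0, 0, 0]], [[0.028, 0, 0], [0, 0, 0]], [[0.018, 0, 0], [0, 0, 0]], [[0.005, 0, 0], [0, 0, 0]], [[0, 0, 0], [0, 0, 0]]]}}

```text
clock: 31.3
eef_pos: [519.5, -327.3, 90.7]
tcp_rot: [146.9, 88.8, 144.1]
force: [0.2, 0.4, -0.0]
gripper_width: 0.3
```

Run:
```python
from h import *
rel(fx(0,-297,77),87.6)
```

```text
t 31.3 tcp [ 519.5 -327.3   90.7] F [ 0.2  0.4 -0. ] w 0.3 joints [ -35.   17.  106.    0.   58. -122.]
jaw ang 87.3
shift tool mm [13.6 -3.9  4. ] rot [-0.3 -1.  -0.6] | /8: [ 1.7 -0.5  0.5] [-0.04 -0.12 -0.08]
```

{"method": "move_arm", "body": {"commands": [[[0.005, -0.003, 0.003], [0, -0.5, -0.5]], [[0.007, 0, 0], [0, 0, 0]], [[0.007, 0, 0], [0, 0, 0]], [[0.007, 0, 0], [0, 0, 0]], [[0.007, 0, 0], [0, 0, 0]], [[0.007, 0, 0], [0, 0, 0]], [[0.007, 0, 0], [0, 0, 0]], [[0.005, 0, 0], [0, 0, 0]]]}}

```text
clock: 31.97
eef_pos: [524.4, -329.7, 46.8]
tcp_rot: [169.2, 89.7, 166.5]
force: [-4.6, 3.5, 10.3]
gripper_width: 0.7
```

Run:
```python
from h import *
rel(fx(0,-295,37),87.6);print(inv(ctrl.sense()['eef_pos']))
```

```text
t 31.97 tcp [ 524.4 -329.7   46.8] F [-4.6  3.5 10.3] w 0.7 joints [ -34.   20.  108.   -0.   53. -122.]
jaw ang 87.4
shift tool mm [ 9.8  0.4 -1.2] rot [-0.2 -0.3 -0.1] | /8: [ 1.2  0.1 -0.1] [-0.03 -0.04 -0.01]
[   1.23050625 -295.42581773]
```

{"method": "move_arm", "body": {"commands": [[[0.005, 0, 0], [0, 0, 0]], [[0.005, 0, 0], [0, 0, 0]], [[0.004, 0, 0], [0, 0, 0]], [[0.004, 0, 0], [0, 0, 0]], [[0.003, 0, 0], [0, 0, 0]], [[0.003, 0, 0], [0, 0, 0]], [[0.003, 0, 0], [0, 0, 0]], [[0.003, 0, 0], [0, 0, 0]]]}}

```text
clock: 32.63
eef_pos: [526.8, -331.2, 41.2]
tcp_rot: [-150.5, 89.8, -153.0]
force: [-6.9, 3.4, 14.6]
gripper_width: 0.4
```

Run:
```python
from h import *
rel(fx(0,-295,37),87.6);print(inv(ctrl.sense()['eef_pos']))
s=snap('side','s17'); i=s['img'][180:370,230:430,::-1]; cv2.imwrite('pics/s17z.png',cv2.resize(i,None,fx=3,fy=3))
```

```text
t 32.63 tcp [ 526.8 -331.2   41.2] F [-6.9  3.4 14.6] w 0.4 joints [ -34.   20.  108.   -0.   52. -122.]
jaw ang 87.5
shift tool mm [ 4.2  1.8 -3.7] rot [-0.1 -0.2  0.1] | /8: [ 0.5  0.2 -0.5] [-0.01 -0.02  0.01]
[   3.73155216 -296.7686605 ]
```

View pics/s17z.png

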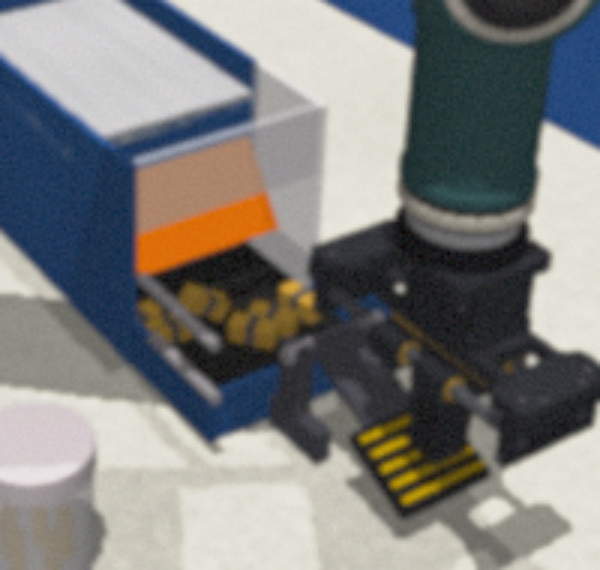

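The flap is open, the pins lie in the tray (zoom (140–320, 290–345)) and the pedal is nearly down, at an estimated 0.35 rad. I'll press harder to reach the stop and hold.

{"method": "move_arm", "body": {"commands": [[[0.007, 0.001, -0.003], [0, 0, 0]], [[0.008, 0, -0.001], [0, 0, 0]], [[0.008, 0, 0], [0, 0, 0]], [[0.008, 0, 0], [0, 0, 0]], [[0.008, 0, 0], [0, 0, 0]], [[0.008, 0, 0], [0, 0, 0]], [[0.008, 0, 0], [0, 0, 0]], [[0.008, 0, 0], [0, 0, 0]]]}}

```text
clock: 33.35
eef_pos: [532.8, -337.2, 36.6]
tcp_rot: [-51.0, 89.1, -53.2]
force: [-16.5, 7.9, 39.3]
gripper_width: 0.5
```

Run:
```python
from h import *
rel(fx(0,-295,35),87.6);print(inv(ctrl.sense()['eef_pos']))
```

```text
t 33.35 tcp [ 532.8 -337.2   36.6] F [-16.5   7.9  39.3] w 0.5 joints [ -34.   21.  108.   -0.   51. -122.]
jaw ang 87.7
shift tool mm [ 1.4  7.6 -9.9] rot [0.1 0.5 0.7] | /8: [ 0.2  1.  -1.2] [0.02 0.07 0.08]
[   9.94649883 -302.58493775]
```

{"method": "move_arm", "body": {"commands": [[[0.006, 0.001, -0.001], [0, 0, 0]], [[0.006, 0.001, -0.001], [0, 0, 0]], [[0.006, 0.001, -0.001], [0, 0, 0]], [[0.006, 0.001, -0.001], [0, 0, 0]], [[0.006, 0.001, -0.001], [0, 0, 0]], [[0.006, 0.001, -0.001], [0, 0, 0]], [[0.006, 0.001, -0.001], [0, 0, 0]], [[0.006, 0.001, -0.001], [0, 0, 0]]]}}

```text
clock: 34.02
eef_pos: [533.1, -337.6, 36.8]
tcp_rot: [-49.4, 88.1, -51.4]
force: [-12.0, 6.2, 30.3]
gripper_width: 0.2
```

Run:
```python
from h import *
rel(fx(0,-295,35),87.6);print(inv(ctrl.sense()['eef_pos']))
s=snap('side','s18'); i=s['img'][180:370,230:430,::-1]; cv2.imwrite('pics/s18z.png',cv2.resize(i,None,fx=3,fy=3))
P=pts(s);H=cv2.cvtColor(s['img'],cv2.COLOR_RGB2HSV)
m=(H[...,0]>20)&(H[...,0]<34)&(H[...,1]>140)&(P[...,1]<-270)&(P[...,2]<90)
q=P[m];a=np.radians(FA);Y=-(q[:,0]-FO[0])*np.sin(a)+(q[:,1]-FO[1])*np.cos(a)
k=np.polyfit(Y,q[:,2],1);print('pad slope ang',np.arctan(k[0]),'z at -295',np.polyval(k,-295),m.sum())
q=P[(H[...,0]>3)&(H[...,0]<15)&(H[...,1]>150)&(P[...,1]<-30)]
print(len(q))
Y=-(q[:,0]-FO[0])*np.sin(a)+(q[:,1]-FO[1])*np.cos(a);k=np.polyfit(Y,q[:,2],1);print('flap ang',np.degrees(np.arctan(k[0])))
```

```text
t 34.02 tcp [ 533.1 -337.6   36.8] F [-12.    6.2  30.3] w 0.2 joints [ -34.   20.  108.   -1.   49. -122.]
jaw ang 87.9
shift tool mm [  1.3   8.1 -10.3] rot [0.3 1.3 1.5] | /8: [ 0.2  1.  -1.3] [0.04 0.16 0.18]
[  10.29162387 -302.97919907]
pad slope ang 0.3956184668197482 z at -295 37.569687108827125 474
515
flap ang -41.97234341870006
```

View pics/s18z.png

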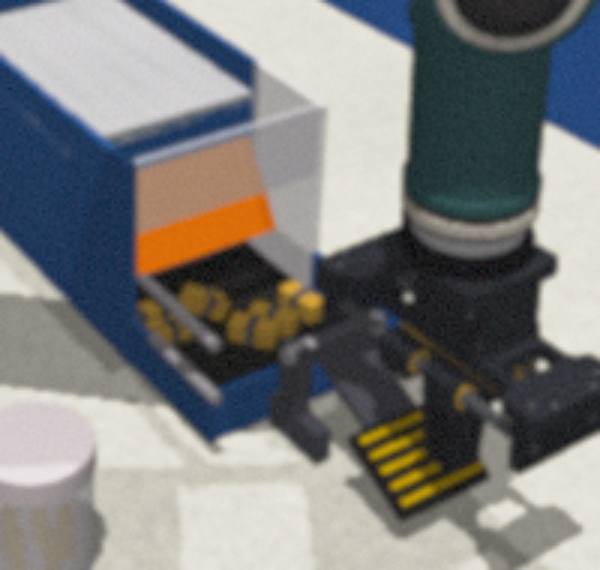

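The pad slope reads 0.396 rad at the stop, held for over 0.7 s, with the pins in the tray. I'll let the pedal up.

{"method": "move_arm", "body": {"commands": [[[-0.003, 0, 0], [0, 0.5, 0.5]], [[-0.006, 0, 0], [0, 0.5, 0.5]], [[-0.008, 0, 0], [0, 0.3, 0.5]], [[-0.008, 0, 0], [0, 0, 0]], [[-0.01, 0, 0], [0, 0, 0]], [[-0.012, 0, 0], [0, 0, 0]], [[-0.02, 0, 0], [0, 0, 0]], [[-0.025, 0, 0], [0, 0, 0]]]}}

```text
clock: 34.73
eef_pos: [532.7, -341.4, 142.3]
tcp_rot: [-78.8, 89.5, -80.7]
force: [0.7, -0.5, -0.2]
gripper_width: 0.2
```

{"method": "move_arm", "body": {"commands": [[[-0.025, 0, 0], [0, 0, 0]], [[-0.03, 0, 0], [0, 0, 0]], [[-0.03, 0, 0], [0, 0, 0]], [[-0.025, 0, 0], [0, 0, 0]], [[-0.01, 0, 0], [0, 0, 0]], [[0, 0, 0], [0, 0, 0]], [[0, 0, 0], [0, 0, 0]], [[0, 0, 0], [0, 0, 0]]], "fingers": 100}}

```text
clock: 35.4
eef_pos: [536.0, -341.4, 276.9]
tcp_rot: [-48.4, 88.7, -50.3]
force: [-0.4, -0.6, -0.6]
gripper_width: 51.5
```

Run:
```python
from h import *
s=snap('top','t19');P=pts(s);Z=P[...,2]
n=np.hypot(P[...,0]-592,P[...,1]-303)<90
comps(P,n&(Z>80)&(Z<100),'handle',20)
comps(P,(Z>60)&(Z<75)&(P[...,1]>220)&(P[...,0]<520)&(P[...,0]>350),'stem',10)
s2=snap('side','s19'); i=s2['img'][180:370,230:430,::-1]; cv2.imwrite('pics/s19z.png',cv2.resize(i,None,fx=3,fy=3))
rel([430.8,295.4,200],87)
```

```text
handle [130.8 185.3] 162 med [592.7 302.4  92.7] rect [[593.8, 303.6], [24.0, 23.9], 86.2] z [84. 96.]
stem [131.9 266.3] 124 med [431.1 295.1  68.9] rect [[430.5, 295.8], [22.4, 23.8], 1.7] z [63. 72.]
t 35.5 tcp [ 535.4 -341.   275.6] F [ 0.3  0.5 -0.4] w 59.5 joints [ -35.    9.   95.   -0.   74. -123.]
jaw ang 88.2
shift tool mm [  63.7  633.9 -125.9] rot [1.2 0.8 0.9] | /8: [  8.   79.2 -15.7] [0.14 0.1  0.12]
```

View pics/t19.png

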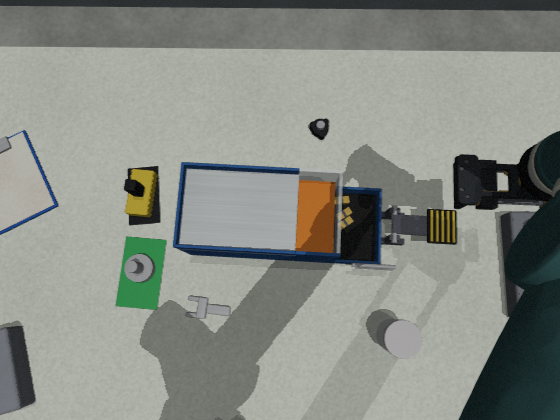

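View pics/s19z.png

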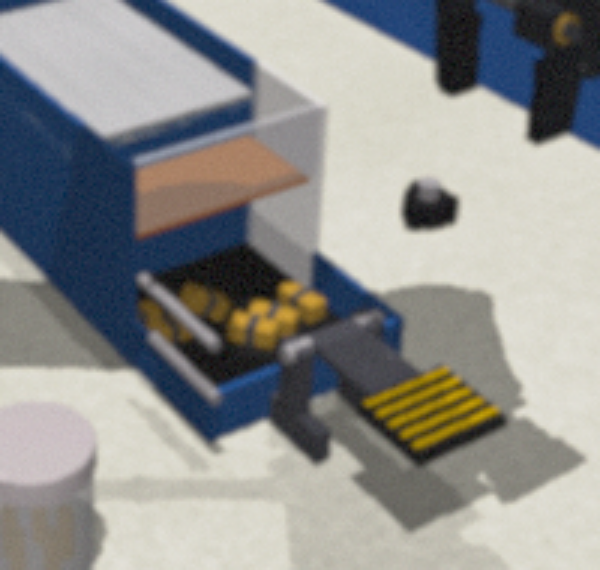

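The pedal is up and level, the pocket is empty, and six pins are in the tray. The pusher and weight have not moved. Returning to the weight.

{"method": "move_arm", "body": {"commands": [[[0, 0.039, -0.008], [0, 0, 0]], [[0, 0.039, -0.008], [0, 0, 0]], [[0, 0.039, -0.008], [0, 0, 0]], [[0, 0.039, -0.008], [0, 0, 0]], [[0, 0.039, -0.008], [0, 0, 0]], [[0, 0.039, -0.008], [0, 0, 0]], [[0, 0.039, -0.008], [0, 0, 0]], [[0, 0.039, -0.008], [0, 0, 0]]]}}

```text
clock: 36.17
eef_pos: [473.6, -22.1, 251.9]
tcp_rot: [-138.6, 89.1, -141.2]
force: [1.1, 0.8, 0.3]
gripper_width: 87.9
```

{"method": "move_arm", "body": {"commands": [[[0, 0.038, -0.008], [0, 0, 0]], [[0, 0.038, -0.008], [0, 0, 0]], [[0, 0.038, -0.008], [0, 0, 0]], [[0, 0.038, -0.008], [0, 0, 0]], [[0, 0.038, -0.008], [0, 0, 0]], [[0, 0.038, -0.008], [0, 0, 0]], [[0, 0.03, -0.006], [0, 0, 0]], [[0, 0.015, -0.005], [0, 0, 0]]]}}

```text
clock: 36.83
eef_pos: [413.0, 267.5, 234.5]
tcp_rot: [-154.3, 87.8, -156.8]
force: [-0.4, -0.5, -0.0]
gripper_width: 88.2
```

Run:
```python
from h import *
rel([430.7,295.6,100],87)
```

```text
t 36.83 tcp [413.  267.5 234.5] F [-0.4 -0.5 -0. ] w 88.2 joints [ 30.  -3. 113.   0.  73. -58.]
jaw ang 87.5
shift tool mm [133.3  31.1  21.1] rot [ 0.5 -2.   1. ] | /8: [16.7  3.9  2.6] [ 0.06 -0.25  0.12]
```

{"method": "move_arm", "body": {"commands": [[[0.012, 0.01, 0.007], [0, -1, 0.5]], [[0.02, 0.01, 0.007], [0, -1, 0.5]], [[0.025, 0.008, 0.005], [0, 0, 0]], [[0.025, 0.002, 0.001], [0, 0, 0]], [[0.025, 0, 0], [0, 0, 0]], [[0.015, 0, 0], [0, 0, 0]], [[0.006, 0, 0], [0, 0, 0]], [[0, 0, 0], [0, 0, 0]]]}}

```text
clock: 37.5
eef_pos: [423.8, 299.7, 87.7]
tcp_rot: [-151.0, 89.0, -152.9]
force: [-0.1, -0.2, -0.9]
gripper_width: 88.0
```

Run:
```python
from h import *
rel([430.7,295.6,36],87)
```

```text
t 37.5 tcp [423.8 299.7  87.7] F [-0.1 -0.2 -0.9] w 88.0 joints [ 32.   7. 118.   0.  55. -56.]
jaw ang 88.1
shift tool mm [51.6 -3.4  7.8] rot [ 1.1 -0.9  0.5] | /8: [ 6.5 -0.4  1. ] [ 0.13 -0.11  0.06]
```

{"method": "move_arm", "body": {"commands": [[[0.003, -0.002, 0.004], [0, -0.9, 0.5]], [[0.008, -0.001, 0.003], [0, 0, 0]], [[0.01, 0, 0.001], [0, 0, 0]], [[0.01, 0, 0], [0, 0, 0]], [[0.008, 0, 0], [0, 0, 0]], [[0.005, 0, 0], [0, 0, 0]], [[0, 0, 0], [0, 0, 0]], [[0, 0, 0], [0, 0, 0]]]}}

```text
clock: 38.17
eef_pos: [431.9, 295.8, 39.5]
tcp_rot: [-152.3, 89.9, -154.4]
force: [0.5, -0.1, -0.1]
gripper_width: 88.4
```

Run:
```python
from h import *
rel([430.7,295.6,36],87)
```

```text
t 38.17 tcp [431.9 295.8  39.5] F [ 0.5 -0.1 -0.1] w 88.4 joints [ 32.  11. 120.   0.  49. -56.]
jaw ang 88.0
shift tool mm [ 3.5 -0.2 -1.2] rot [ 1.  -0.1  0.1] | /8: [ 0.4 -0.  -0.1] [ 0.12 -0.01  0.01]
```

Good position. I'll close over two calls this time so the grip completes before lifting.

{"method": "move_arm", "body": {"commands": [[[0.002, 0, -0.001], [0, 0, 0]], [[0, 0, 0], [0, 0, 0]], [[0, 0, 0], [0, 0, 0]], [[0, 0, 0], [0, 0, 0]], [[0, 0, 0], [0, 0, 0]], [[0, 0, 0], [0, 0, 0]], [[0, 0, 0], [0, 0, 0]], [[0, 0, 0], [0, 0, 0]]], "fingers": 0}}

```text
clock: 38.83
eef_pos: [432.1, 297.0, 39.4]
tcp_rot: [41.2, 89.9, 39.3]
force: [-0.1, 0.1, 0.1]
gripper_width: 36.8
```

{"method": "move_arm", "body": {"commands": [[[0, 0, 0], [0, 0, 0]], [[0, 0, 0], [0, 0, 0]], [[0, 0, 0], [0, 0, 0]], [[0, 0, 0], [0, 0, 0]], [[0, 0, 0], [0, 0, 0]], [[0, 0, 0], [0, 0, 0]], [[0, 0, 0], [0, 0, 0]], [[0, 0, 0], [0, 0, 0]]]}}

```text
clock: 39.5
eef_pos: [432.2, 296.5, 39.6]
tcp_rot: [14.1, 89.9, 12.2]
force: [-0.0, -0.7, 0.7]
gripper_width: 22.8
```

{"method": "move_arm", "body": {"commands": [[[-0.01, 0, 0], [0, 0, 0]], [[-0.025, 0, 0], [0, 0, 0]], [[-0.032, 0, 0], [0, 0, 0]], [[-0.032, 0, 0], [0, 0, 0]], [[-0.032, 0, 0], [0, 0, 0]], [[-0.032, 0, 0], [0, 0, 0]], [[-0.025, 0, 0], [0, 0, 0]], [[-0.01, 0, 0], [0, 0, 0]]]}}

```text
clock: 40.17
eef_pos: [422.6, 291.5, 236.2]
tcp_rot: [-148.0, 88.4, -150.0]
force: [2.0, -0.2, -4.5]
gripper_width: 23.0
```

Run:
```python
from h import *
rel(fx(0,110,230),87)
```

```text
t 40.17 tcp [422.6 291.5 236.2] F [ 2.  -0.2 -4.5] w 23.0 joints [ 32.  -1. 111.   0.  72. -56.]
jaw ang 88.0
shift tool mm [   6.4 -211.8  125.1] rot [ 1.  -1.3  0.8] | /8: [  0.8 -26.5  15.6] [ 0.13 -0.16  0.1 ]
```

{"method": "move_arm", "body": {"commands": [[[0, -0.025, 0.015], [0, -0.6, 0.4]], [[0, -0.027, 0.016], [0, -0.6, 0.4]], [[0, -0.027, 0.016], [0, 0, 0]], [[0, -0.027, 0.016], [0, 0, 0]], [[0, -0.027, 0.016], [0, 0, 0]], [[0, -0.027, 0.016], [0, 0, 0]], [[0, -0.025, 0.014], [0, 0, 0]], [[0, -0.012, 0.007], [0, 0, 0]]]}}

```text
clock: 40.83
eef_pos: [530.2, 86.8, 232.1]
tcp_rot: [154.9, 89.5, 153.5]
force: [1.2, 0.3, -4.5]
gripper_width: 23.1
```

Run:
```python
from h import *
rel(fx(0,110,185),87)
```

```text
t 40.83 tcp [530.2  86.8 232.1] F [ 1.2  0.3 -4.5] w 23.1 joints [  6.   1. 109.   0.  71. -82.]
jaw ang 88.6
shift tool mm [ 46.9 -11.3  10.6] rot [ 1.6 -0.4 -0.2] | /8: [ 5.9 -1.4  1.3] [ 0.2  -0.06 -0.03]
```

{"method": "move_arm", "body": {"commands": [[[0.005, -0.003, 0.004], [0, 0, 0]], [[0.01, -0.002, 0.003], [0, 0, 0]], [[0.012, 0, 0], [0, 0, 0]], [[0.01, 0, 0], [0, 0, 0]], [[0.006, 0, 0], [0, 0, 0]], [[0.002, 0, 0], [0, 0, 0]], [[0, 0, 0], [0, 0, 0]], [[0, 0, 0], [0, 0, 0]]]}}

```text
clock: 41.5
eef_pos: [530.5, 82.4, 173.9]
tcp_rot: [172.1, 88.6, 170.6]
force: [-0.4, -0.1, -5.5]
gripper_width: 23.2
```

Run:
```python
from h import *
rel(fx(0,110,172),87);print(inv(ctrl.sense()['eef_pos']))
s=snap('side','s20'); i=s['img'][110:260,190:350,::-1]; cv2.imwrite('pics/s20z.png',cv2.resize(i,None,fx=4,fy=4))
```

```text
t 41.5 tcp [530.5  82.4 173.9] F [-0.4 -0.1 -5.5] w 23.2 joints [  6.   4. 112.   0.  65. -83.]
jaw ang 88.6
shift tool mm [ 1.6 -6.7  9.8] rot [ 1.6 -1.3 -0.2] | /8: [ 0.2 -0.8  1.2] [ 0.2  -0.17 -0.02]
[ -9.87392235 116.57533056]
```

View pics/s20z.png

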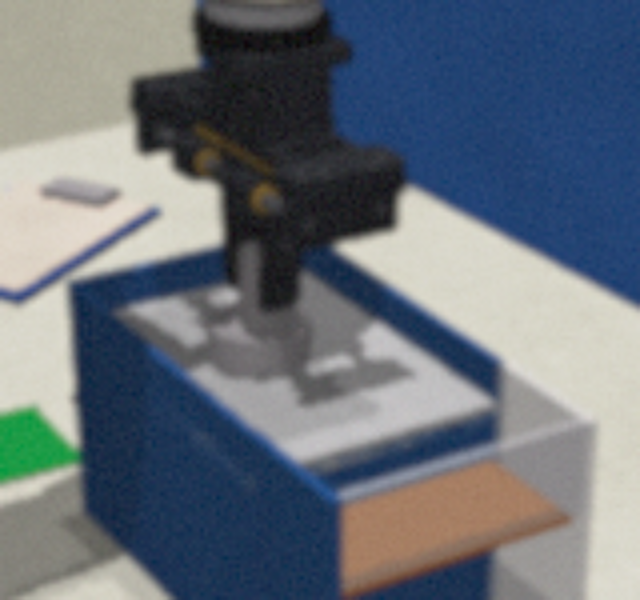

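The weight hangs just above the deck near (260,345), well inside the walls. I'll lower until it bears on the deck.

{"method": "move_arm", "body": {"commands": [[[0.001, 0, 0], [0, -1, 0]], [[0.001, 0, 0], [0, 0, 0]], [[0.002, 0, 0], [0, 0, 0]], [[0.001, 0, 0], [0, 0, 0]], [[0.001, 0, 0], [0, 0, 0]], [[0, 0, 0], [0, 0, 0]], [[0, 0, 0], [0, 0, 0]], [[0, 0, 0], [0, 0, 0]]]}}

```text
clock: 42.22
eef_pos: [532.7, 83.4, 172.2]
tcp_rot: [52.1, 89.7, 50.8]
force: [0.6, 0.6, -5.2]
gripper_width: 23.1
```

{"method": "move_arm", "body": {"commands": [[[0.001, 0, 0], [0, 0, 0]], [[0.001, 0, 0], [0, 0, 0]], [[0, 0, 0], [0, 0, 0]], [[0, 0, 0], [0, 0, 0]], [[0, 0, 0], [0, 0, 0]], [[0, 0, 0], [0, 0, 0]], [[0, 0, 0], [0, 0, 0]], [[0, 0, 0], [0, 0, 0]]]}}

```text
clock: 42.88
eef_pos: [533.6, 83.6, 171.8]
tcp_rot: [47.2, 89.6, 45.8]
force: [-1.1, 0.4, -1.7]
gripper_width: 23.2
```

{"method": "move_arm", "body": {"commands": [[[0.001, 0, 0], [0, 0, 0]], [[0.001, 0, 0], [0, 0, 0]], [[0.001, 0, 0], [0, 0, 0]], [[0, 0, 0], [0, 0, 0]], [[0, 0, 0], [0, 0, 0]], [[0, 0, 0], [0, 0, 0]], [[0, 0, 0], [0, 0, 0]], [[0, 0, 0], [0, 0, 0]]]}}

```text
clock: 43.55
eef_pos: [533.8, 83.7, 171.7]
tcp_rot: [43.7, 89.6, 42.3]
force: [-3.2, 0.2, 0.6]
gripper_width: 23.3
```

{"method": "move_arm", "body": {"commands": [[[0, 0, 0], [0, 0, 0]], [[0, 0, 0], [0, 0, 0]], [[0, 0, 0], [0, 0, 0]], [[0, 0, 0], [0, 0, 0]], [[0, 0, 0], [0, 0, 0]], [[0, 0, 0], [0, 0, 0]], [[0, 0, 0], [0, 0, 0]], [[0, 0, 0], [0, 0, 0]]], "fingers": 100}}

```text
clock: 44.22
eef_pos: [537.0, 83.7, 172.8]
tcp_rot: [24.9, 89.2, 23.5]
force: [0.2, -0.8, 0.2]
gripper_width: 74.0
```

{"method": "move_arm", "body": {"commands": [[[-0.012, 0, 0], [0, 0, 0]], [[-0.02, 0, 0], [0, 0, 0]], [[-0.025, 0, 0], [0, 0, 0]], [[-0.025, 0, 0], [0, 0, 0]], [[-0.025, 0, 0], [0, 0, 0]], [[-0.02, -0.02, 0], [0, 0, 0]], [[0, -0.035, 0], [0, 0, 0]], [[0, -0.035, 0], [0, 0, 0]]]}}

```text
clock: 44.88
eef_pos: [532.5, -4.0, 310.3]
tcp_rot: [29.5, 89.2, 28.6]
force: [1.4, -0.7, -1.0]
gripper_width: 88.3
```

{"method": "move_arm", "body": {"commands": [[[0, -0.035, 0], [0, 0, 0]], [[0, -0.035, 0], [0, 0, 0]], [[0, -0.035, 0], [0, 0, 0]], [[0, -0.035, 0], [0, 0, 0]], [[0, -0.035, 0], [0, 0, 0]], [[0, -0.03, 0], [0, 0, 0]], [[0, -0.02, 0], [0, 0, 0]], [[0, 0, 0], [0, 0, 0]]]}}

```text
clock: 45.55
eef_pos: [528.9, -245.0, 322.1]
tcp_rot: [0.9, 88.4, -0.0]
force: [-0.8, 0.7, 0.0]
gripper_width: 88.1
```

Run:
```python
from h import *
rel([500,-300,250],87)
s=snap('top','t22');P=pts(s);Z=P[...,2]
n=np.hypot(P[...,0]-592,P[...,1]-303)<90
comps(P,n&(Z>80)&(Z<100),'handle',20);comps(P,n&(Z>20)&(Z<60),'push')
comps(P,(Z>190)&(Z<215)&(P[...,1]>-20)&(P[...,1]<190)&(P[...,0]>455)&(P[...,0]<620),'stem',10)
comps(P,(Z>150)&(Z<165)&(P[...,1]>0)&(P[...,1]<180)&(P[...,0]>475)&(P[...,0]<600),'disc',60)
print(inv([532,83]))
snap('side','s22')
```

```text
t 45.55 tcp [ 528.9 -245.   322.1] F [-0.8  0.7  0. ] w 88.1 joints [ -28.    2.   98.    1.   78. -117.]
jaw ang 89.0
shift tool mm [ 71.3 -55.5 -30. ] rot [ 2.   1.6 -0.1] | /8: [ 8.9 -6.9 -3.7] [ 0.25  0.2  -0.01]
handle [130.7 185.2] 161 med [592.8 302.2  92.4] rect [[593.5, 303.9], [24.2, 24.2], 86.0] z [85. 95.]
push [141.1 193.1] 944 med [582.9 296.8  33.2] rect [[593.7, 304.7], [53.4, 100.2], 85.2] z [26. 40.]
stem [231.  205.7] 157 med [531.4  83.3 200.9] rect [[532.2, 83.5], [23.5, 22.7], 27.6] z [195. 203.]
disc [234.3 211.4] 612 med [526.8  80.1 157.1] rect [[532.0, 84.3], [58.9, 58.2], 1.3] z [154. 159.]
[ -8.41731922 117.25036775]
```

View pics/t22.png

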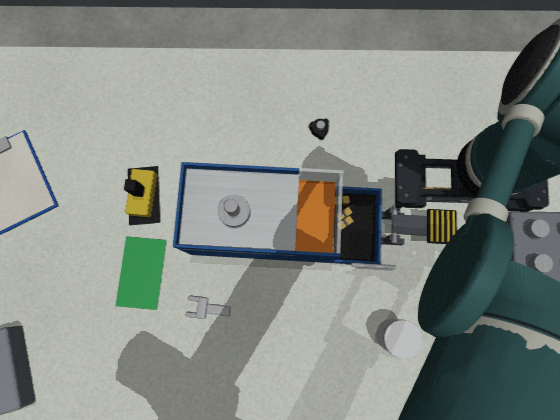

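View pics/s22.png

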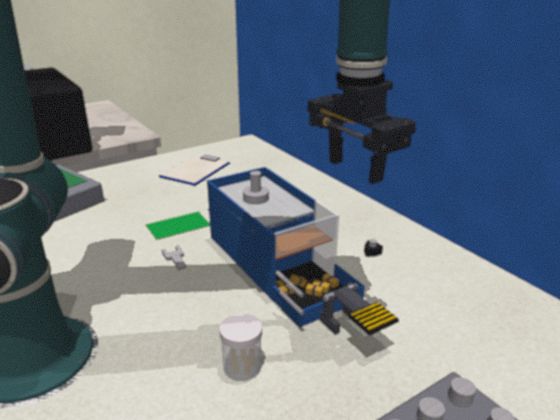

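The weight stands upright on the deck at fixture (-8, 117). The pusher is on its mat within 2 mm of centre, the pedal is level, the pocket is empty, the pins are in the tray and the bystanders are unmoved. I'll let the arm come to rest, then hand in.

{"method": "move_arm", "body": {"commands": [[[0, 0, 0], [0, 0, 0]], [[0, 0, 0], [0, 0, 0]], [[0, 0, 0], [0, 0, 0]], [[0, 0, 0], [0, 0, 0]], [[0, 0, 0], [0, 0, 0]], [[0, 0, 0], [0, 0, 0]], [[0, 0, 0], [0, 0, 0]], [[0, 0, 0], [0, 0, 0]]]}}

```text
clock: 46.32
eef_pos: [530.0, -234.7, 323.5]
tcp_rot: [8.6, 88.3, 8.2]
force: [-0.6, -0.5, -0.4]
gripper_width: 88.0
```

Run:
```python
from h import *
s=snap('side','s23');P=pts(s)
i=s['img'][250:330,260:410,::-1]; cv2.imwrite('pics/s23z.png',cv2.resize(i,None,fx=5,fy=5))
s=snap('top','t23');P=pts(s);Z=P[...,2];n=np.hypot(P[...,0]-592,P[...,1]-303)<90
comps(P,n&(Z>80)&(Z<100),'handle',20)
comps(P,(Z>190)&(Z<215)&(P[...,1]>-20)&(P[...,1]<190)&(P[...,0]>455)&(P[...,0]<620),'stem',10)
```

```text
handle [130.9 185.2] 165 med [592.5 302.   92.4] rect [[594.0, 303.8], [24.1, 24.8], 85.9] z [82. 95.]
stem [230.9 205.6] 157 med [531.6  83.5 200.8] rect [[532.4, 83.7], [22.7, 22.8], 27.7] z [195. 203.]
```

View pics/s23z.png

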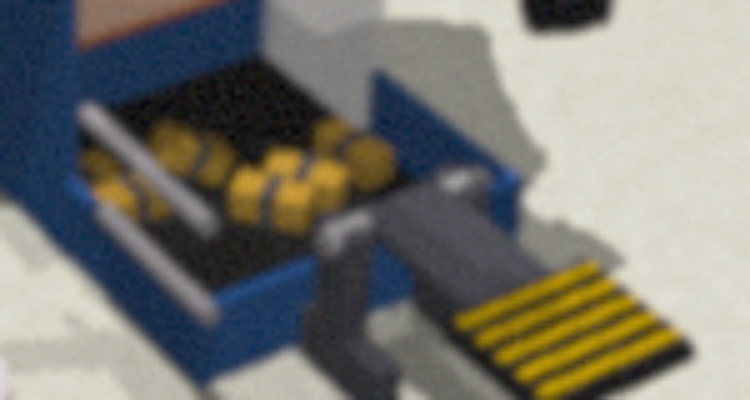

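The tray view shows six pins, at about (100,165), (130,195), (195,150), (270,200), (310,170) and (355,150). The pedal is up.

```bash
python3 -c "
from bench import ctrl
print(ctrl.sign_off())"
```

```text
the job is handed in; nothing more can be done
None
```

The job is handed in at about 46 s. My last checks agreed with the task; sign-off reports no verdict.

- **Sequence:** one weight and six pins were present. I moved the weight to the green mat and swept the pins into the pocket in two passes. I then put the pusher back, held the pedal at its stop for over 0.5 s (pad slope about 0.396 rad) and let it up. Last, I returned the weight to the deck.
- **Last checks:**
  - The weight stands upright at fixture (-8, 117) mm on the deck.
  - The pusher is upright, about 2 mm from its mat centre.
  - The pedal is up, the pocket is empty and six pins are visible in the tray.
  - In the pictures the canister, knob and wrench had not moved, and no object was knocked aside.
- **Two flaws:**
  - The first grip on the weight closed while the arm was already lifting, so it held only the top of the stem. The weight still settled level on the mat.
  - The wrist force reached about 43 N while pressing the pedal, with only the closed fingertips on the pad. The wrist limit is 120 N; the 40 N rule covers the arm and the gripper's body.

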